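# Clamp a mounted slide in the cover-slip press and leave the cam on its flat

### The arm

A 6-joint arm with a two-finger parallel gripper is mounted at the origin on the work surface. World frame = base frame: x ahead of the robot, y to its left, z up, the work surface at z = 0. Lengths are in m, angles in rad, forces in N, time in s.
With the tool pointing down it reaches from about 0.225 to 0.725 m from the base axis. Payload 3.1 kg.
Tool frame: the origin (TCP) lies on the front face of the gripper's body, between the roots of the fingers; the fingertips stand 73 mm ahead of it and the grasp point (between the pads) lies ahead of it (grip_point_offset is the x of the grasp point in the tool frame, in m); x points along the fingers, y is the direction in which the jaws open and shut, and the axes are right-handed (so a half turn about x gives the same grasp; the last joint's range is limited). The gripper opens to 85 mm and grips with 20 to 120 N. Pads are 22 mm wide; open, the fingers measure 114 mm over their backs; the gripper's body (76 mm by 85 mm) begins 54 mm behind the grasp point. The pads swing forward as they close: fully open they stand 13 mm farther back than shut.
Start: joints at [1.127, 0.048, 0.099, 1.622, 0, 1.443], TCP at [0.163, 0.499, 0.304] pointing down, gripper open.
Joint ranges: [-2.91, 2.91], [-0.99, 1.94], [-1.21, 1.42], [-2.12, 2.29], [-1.49, 1.47], [-3.14, 3.14]. Speed limits (rad/s): [2.79, 2.79, 3.14, 3.14, 3.14, 3.14].

### API

Orientations are given as a rotation vector (axis times angle).
In Python, from cell import observe, snapshot, sign_off, spot_in, grip_point_offset gives the robot as it stands.
- The arm moves only by the shell command python3 -m jog 'ROWS' [OPENING] [FORCE]. ROWS is JSON, a list of rows, each a list of 2 entries, a list of its own where there are three numbers: the shift along the world's x, y, z in m, then the turn about the world's z in rad. In form: [[[dx, dy, dz], yaw], ...]. A call has 1 to 12 rows; each row shifts and turns the commanded pose from where the row before left it; what a row does not reach is not made up. A row lasts 1/8 s, in which the tool goes at most 62.5 mm and 10.7 degrees, less where a joint would pass 70% of its speed; a pose out of reach is approached as far as the arm can. A call with a gripper value outside its range is refused whole. OPENING is the closure, from 0 (fully open) to 1 (shut), set as the call begins (- or left out, the last holds). The fingers move at their own pace and stop on an object; FORCE is the grip in N (left out, the last holds). Time passes only in rows, so rows that do not move let the fingers close. It gives the time, the measured TCP pose, the force and the opening at its end, in the units of the state.
- observe(): the state, without advancing time (a new reading comes with each control period).
- snapshot(name): name is "side" or "top"; returns a dict with "color" (420x560x3 uint8, red, green, blue), "fovy" (degrees; the focal length in pixels is half the picture's height over the tangent of half this angle, whatever the lens; pixels are square), "cx", "cy" (the principal point, pixels), "world_from_camera" (4x4, takes a point from camera to world coordinates). Camera axes: x right, y up, looking along -z (the intrinsics and any distortion apply to the point x, -y, -z); pixel columns grow to the right and rows downward; lengths in m; the calibration is good to about 2 mm. A picture is of the moment at which its call begins. There is no depth.
- sign_off(): hands the job in, once; it reports no verdict.
Trained networks look in a picture, given as the dict that the camera call returned (one of the last four; its "shot" number tells which), for a name from the list of things; names that differ only in an ending like _2 or _b are one class to them, and where a whole thing is asked for, a point or a joint stands for the part that bears it (a point fixed in the world has none). Each returns a list of dicts, best first, with "conf" (0 to 1); they miss things now and then, are a little off and sometimes report something else, mostly with a low value. They report only what shows in the picture. A call takes as long as a camera call. They do not tell look-alikes from the thing itself.
- spot_in(picture, thing): "xyz" ([x, y, z] in m, in the coordinates of the camera as it stood for that picture, good to about 4 mm: the middle of the surface that is visible of it).
The state is a dict: "time_s": time; "qpos": joint angles; "qvel": joint speeds; "joint_torque": joint torques, N m; "tool_pos": TCP position; "tool_rot": TCP orientation; "contact_force": force on the tool from outside, world axes, zero at the start; "moment": the same for the moment, N m; "finger_gap": opening from 0.0 (shut) to 1.0 (fully open).
Only numpy, scipy, OpenCV 4.12 (cv2) and the standard library are available. Lean on these libraries where they do the work, as an engineer would, in place of code of your own. Each camera call takes 0.05 s, during which the arm holds its last target.

### The job

The blue-handled carrier holds a freshly mounted microscope slide, cover slip on. Carry it level to the white cover-slip press, slide it gently home against the brass stop, then turn the crank by feel towards you and down, over the crest, until the follower rests in the flat of the cam, and let go so that the press stays clamped by itself while the mountant sets. Do not crank on past the flat, which would crack the cover slip, and leave the other things on the bench alone.

Things in the scene. Friction and masses are not known exactly. Their poses are not given: they have to be found in the camera images.
- press: White cover-slip press bolted to the bench, 160 (x) x 112 (y) x 164 mm. Origin on the bench under the pad's centre; x from the loading mouth to the stop, y left, z up. Two upright cheeks (x within +-24 mm, outer faces y = +-46, to 164 mm up) carry a level camshaft along y, 136 mm above the origin. Between them, open above, front and back: cam, ram with flat follower plate, orange pad.
- nest_home (a point): Where the carrier's origin lies when fully home: on the nest plate, 20 mm straight above the press's origin; axes as the press. The plate reaches forward to x = -52 mm. On it two guide rails 6 mm high leave a channel 36 mm wide from x = -35 to 45 mm, flared to about 48 mm wide at x = -53. The raised pad clears a loaded carrier by 8 mm.
- stop: Brass stop bar across the far end of the channel; the carrier's front edge rests on its near face, at x = 42 mm in the press's frame. Its origin is the press's origin.
- pad: Orange spring pad under the ram, 20 x 20 mm, origin at its underside's centre. It meets the cover slip after about 8.5 mm of ram travel, then gives with about 4 N per mm: about 10.5 N in the flat, 13.5 N on the crest, more on the heel. The cover slip cracks above 16 N.
- ram (a joint): Travel of the ram (m), 0 raised, growing downward: 0.0112 with the follower in the flat (slide clamped), about 0.0119 on the crest, 0.013 high on the heel; the reading is no better than half a millimetre. The springs push the ram up against the cam.
- crank (a joint): Angle of the crank arm (rad): 0 upright, growing as the handle is pulled to the press's -x (loading) side and down; pi/2: arm points to -x. Stops at -1.3 and 2.9. Starts between -0.8 and -0.45. The crank is clamped on the camshaft at an unknown angle, so this does not tell where the flat is: the follower is in the flat at some crank angle between 0.9 and 2.35.
- crank_axis (a point): Fixed point on the camshaft's axis beside the middle of the handle: 106 mm to -y of the press's origin, 136 mm above the bench; axes as the press. Cam: base circle 15 mm, flat 27 mm from the shaft, yellow paint mark beside the flat. About 1.3 rad before the flat it meets the follower; its crest is about 0.25 rad before the flat; the wide heel follows right behind the flat.
- crank_grip (a point): Middle of the crank's black handle, a free-spinning sleeve 18 mm across, 53 long, along the camshaft, 60 mm from it; arm 31 to 40 mm to +y. Load: free, then about 9 N as the cam bears, falling to 0 at the crest (let go before, it springs back), then up to 5 N pull onward; it seats in the flat by itself, even let go. Past the flat 9 N at once; the slip cracks within 0.15 rad.
- carrier: Aluminium slide carrier with a blue grip block, loaded with a glass slide and a cover slip over a pink specimen, 0.2 to 0.3 kg. Plate 84 (x) x 32 (y) x 8 mm, cover slip top at 10 mm; a tongue 16 mm wide and 8 mm thick runs from the plate's rear edge to x = -87 mm. Origin: on the underside, below the centre of the slide; x points from the tongue along the plate to its front edge at x = 42 mm; z up.
- carrier_grip (a point): Point in the blue grip block of the carrier, 74 mm behind the carrier's origin (x = -74 mm) and 32 mm above its underside. The block is 14 (x) x 18 (y) mm and stands from 8 to 44 mm above the underside; grip it across y.
- spare: The other carrier, the same size with a grey grip block and no slide: leave it. Origin and axes as the carrier.
- mountant: Amber bottle 38 mm across, 75 mm tall, origin at the centre of its underside: leave it.
- dish: Closed petri dish 94 mm across, 15 mm tall, origin at the centre of its underside: leave it.
- slide_box: Green box with white lid, 37 x 93 x 86 mm, origin at the centre of its underside: leave it.
- cover_slips: Small clear box with a blue lid, 38 x 38 x 23 mm, origin at the centre of its underside: leave it.
- flask: Conical flask 76 mm across, 115 mm tall, origin at the centre of its underside: leave it.
- beaker: Glass beaker 66 mm across, 85 mm tall, origin at the centre of its underside: leave it.
Mind the look-alikes: they are no part of the job. Leave any purple look-alike of the carrier alone.

How it is judged:
On the way:
1. the carrier lies fully home in the nest against the stop, with the ram still raised (x of carrier in the frame of press between -0.0025 and 0.0025 m and y of carrier in the frame of press between -0.0035 and 0.0035 m and z of carrier in the frame of press between 0.0185 and 0.0215 m and angle between carrier's own z axis and vertical below 0.03 rad and value of joint ram below 0.002 m), for 0.2 s.
At the end, for the whole second after the job is handed in: Carrier flat and fully home against the stop (within 2.5 mm along the channel, 3.5 mm across), follower resting in the cam's flat (ram travel 10.9 to 11.4 mm), pad bearing on the cover slip with more than 8 N, crank and carrier at rest, nothing held (x of carrier in the frame of press between -0.0025 and 0.0025 m and y of carrier in the frame of press between -0.0035 and 0.0035 m and z of carrier in the frame of press between 0.0185 and 0.0215 m and angle between carrier's own z axis and vertical below 0.03 rad and value of joint ram between 0.0109 and 0.0114 m and contact force between pad and carrier above 8 N and velocity of joint crank between -0.05 and 0.05 rad/s and linear speed of carrier below 0.01 m/s); the robot touches nothing.
It fails at once if the pad bears on the slide with more than 16 N (cracked cover slip) (contact force between pad and carrier above 16 N).
It fails at once if the carrier is driven against the stop with more than 25 N (contact force between carrier and stop above 25 N).
It fails at once if the carrier is tipped by more than 0.3 rad (angle between carrier's own z axis and vertical above 0.3 rad).
It fails at once if the spare carrier or another bystander on the bench is moved by more than 20 mm (distance of any of spare, mountant, dish, slide_box, cover_slips, flask, beaker from where it was at the start of the episode above 0.02 m).
It also fails if it takes over 72 s, if anything falls off the work surface, if the arm or the gripper's body presses on something with over 40 N, if the wrist force passes 120 N, or if a joint passes its speed limit or range.

## Working session

There is one attempt and no reset: what is moved stays moved. The work goes in short steps, Python scripts to look and compute and a shell command to move; the robot and the scene stay as the last step left them, time stands still between calls to the robot, and variables do not carry over. Pictures are saved under pics/ and viewed, and the job is handed in when it is done.

```bash
ls; mkdir -p pics; python3 - <<'E'
from cell import observe, snapshot, spot_in, grip_point_offset
import cv2,pickle,numpy as np
print(grip_point_offset); o=observe(); print(o)
for n in ("side","top"):
    s=snapshot(n); cv2.imwrite(f"pics/{n}0.png",s["color"][:,:,::-1]); 
    T=np.array(s["world_from_camera"]); print({k:v for k,v in s.items() if k!="color"})
    for th in ("carrier","carrier_grip","press","stop","pad","crank_grip","spare","mountant","dish","slide_box","cover_slips","flask","beaker"):
        for d in spot_in(s,th)[:3]:
            p=T@np.append(d["xyz"],1); print(n,th,round(d["conf"],2),p[:3].round(3))
print(observe()["time_s"])
E
```

```text
pics
0.0539
{'time_s': 0.0, 'qpos': array([ 1.12721483e+00,  4.87238570e-02,  9.75857059e-02,  1.62201442e+00,
       -3.26056680e-05,  1.44299353e+00]), 'qvel': array([-0.00122416,  0.00139249, -0.0002962 , -0.00180163,  0.00018983,
        0.0008655 ]), 'joint_torque': array([ 5.33638995e-04, -3.38783205e+01,  3.20014215e+01,  2.01531668e-02,
       -1.82332096e-04,  6.48893675e-06]), 'tool_pos': array([0.16286777, 0.498623  , 0.30272488]), 'tool_rot': array([ 0.24605807,  1.55718492, -0.24963614]), 'contact_force': array([-0.29780581,  1.04208732,  0.65342301]), 'moment': array([ 0.0065083 , -0.01102203,  0.03883903]), 'finger_gap': 0.999520707178265}
{'fovy': 42.75955144181319, 'cx': 278.9293932705214, 'cy': 209.93128807008284, 'world_from_camera': array([[ 0.96427211,  0.18263004, -0.19189988,  0.30470442],
       [-0.26472434,  0.69167633, -0.67194113, -0.8435921 ],
       [ 0.01001597,  0.69873466,  0.71531081,  1.08643784],
       [ 0.        ,  0.        ,  0.        ,  1.        ]]), 'shot': 1}
side carrier 0.91 [0.534 0.209 0.011]
side carrier 0.57 [0.598 0.109 0.008]
side
[... 1026 characters left out ...]

top carrier 0.7 [0.542 0.214 0.006]
top carrier_grip 0.78 [0.606 0.104 0.008]
top carrier_grip 0.57 [0.541 0.217 0.01 ]
top carrier_grip 0.5 [0.463 0.499 0.044]
top press 0.86 [ 0.621 -0.079  0.019]
top crank_grip 0.57 [ 0.661 -0.176  0.19 ]
top spare 0.68 [ 0.561 -0.398  0.015]
top spare 0.61 [0.58  0.342 0.004]
top mountant 0.61 [0.759 0.077 0.024]
top mountant 0.44 [ 0.394 -0.315  0.052]
top dish 0.89 [ 0.561 -0.395  0.016]
top dish 0.46 [0.542 0.215 0.007]
top slide_box 0.91 [ 0.686 -0.335  0.088]
top slide_box 0.55 [0.543 0.212 0.009]
top cover_slips 0.5 [0.755 0.076 0.023]
top flask 0.94 [0.742 0.196 0.041]
top beaker 0.56 [0.461 0.498 0.045]
top beaker 0.51 [ 0.622 -0.137  0.151]
1.4
```

View pics/side0.png

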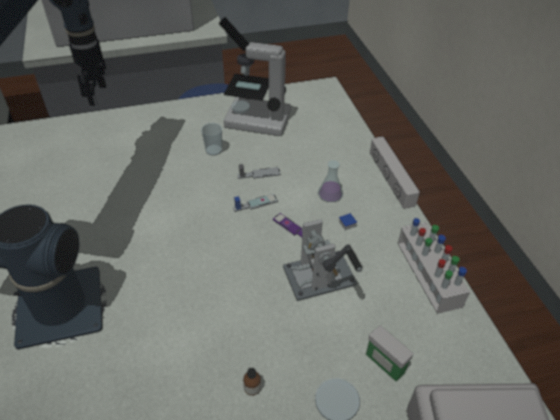

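View pics/top0.png

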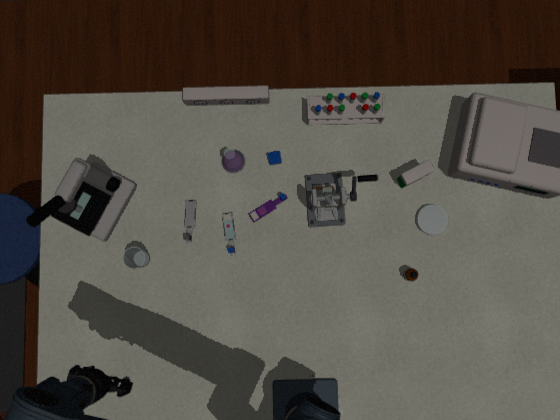

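```bash
python3 - <<'E'
import cv2
t=cv2.imread("pics/top0.png"); s=cv2.imread("pics/side0.png")
a=cv2.resize(t[160:260,180:370],None,fx=4,fy=4,interpolation=cv2.INTER_CUBIC); cv2.imwrite("pics/t0z.png",cv2.convertScaleAbs(a,alpha=1.5))
b=cv2.resize(s[150:310,220:380],None,fx=3.7,fy=3.7,interpolation=cv2.INTER_CUBIC); cv2.imwrite("pics/s0z.png",cv2.convertScaleAbs(b,alpha=1.3))
E
```

```text
(no output)
```

View pics/t0z.png

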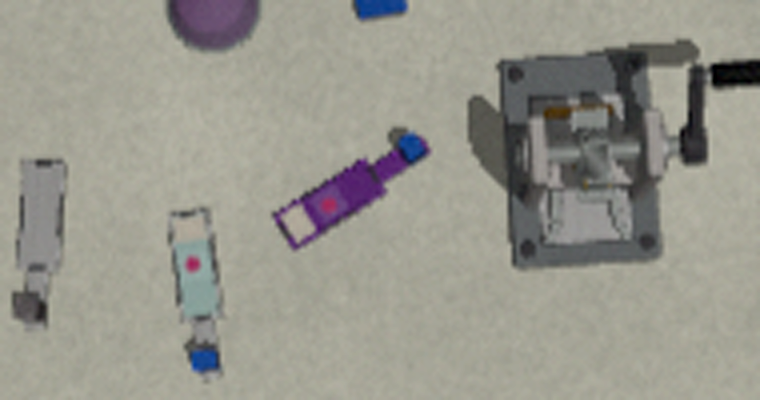

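View pics/s0z.png

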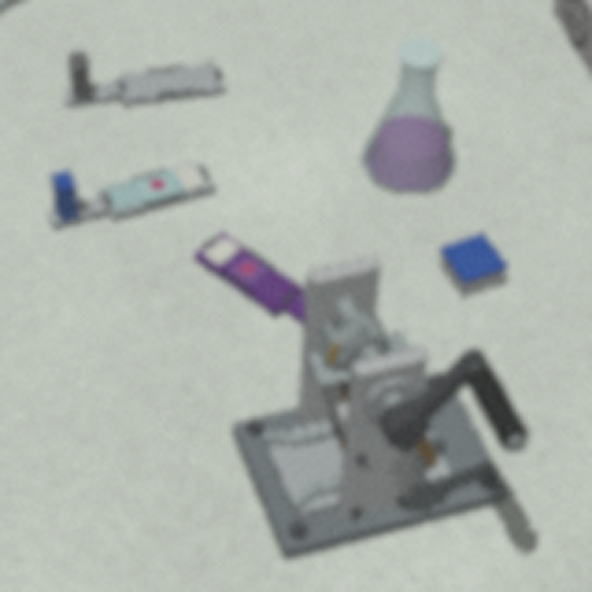

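```bash
python3 - <<'E'
import cv2
t=cv2.imread("pics/top0.png"); s=cv2.imread("pics/side0.png")
def z(im,x,y,w,h,f,n):
    a=cv2.resize(im[y:y+h,x:x+w],None,fx=f,fy=f,interpolation=cv2.INTER_CUBIC); cv2.imwrite(n,cv2.convertScaleAbs(a,alpha=1.5))
z(t,295,165,80,65,9,"pics/t_press.png")
z(s,280,210,85,90,6.5,"pics/s_press.png")
z(t,215,205,30,55,10,"pics/t_car.png")
z(s,228,185,55,30,14,"pics/s_car.png")
E
```

```text
(no output)
```

View pics/t_press.png

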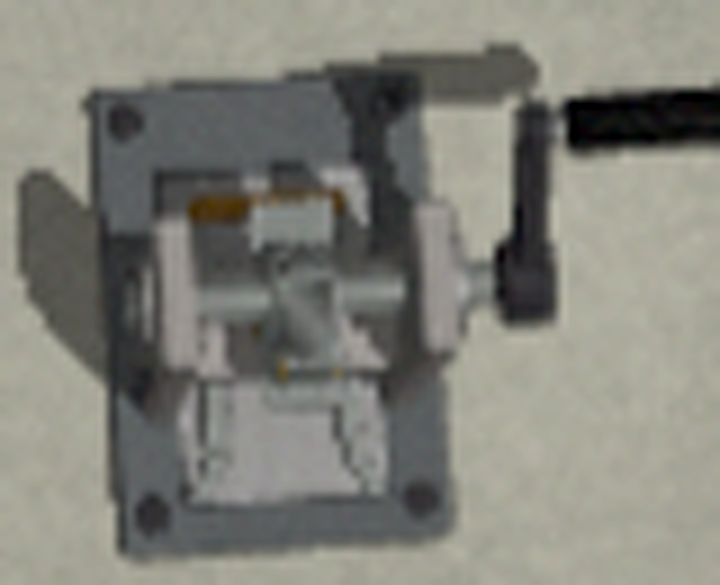

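View pics/s_press.png

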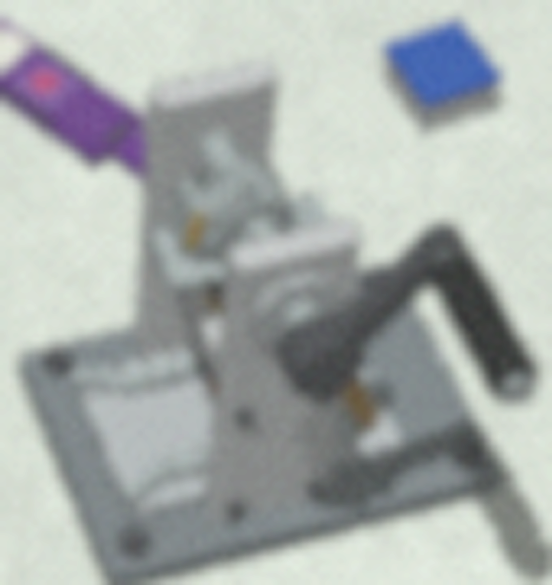

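View pics/t_car.png

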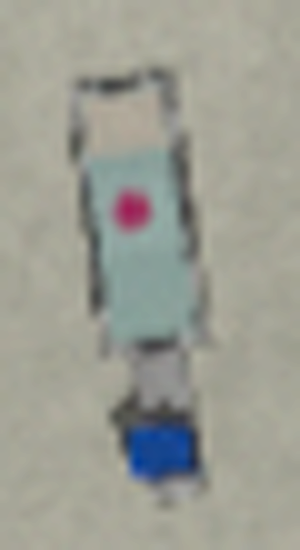

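View pics/s_car.png

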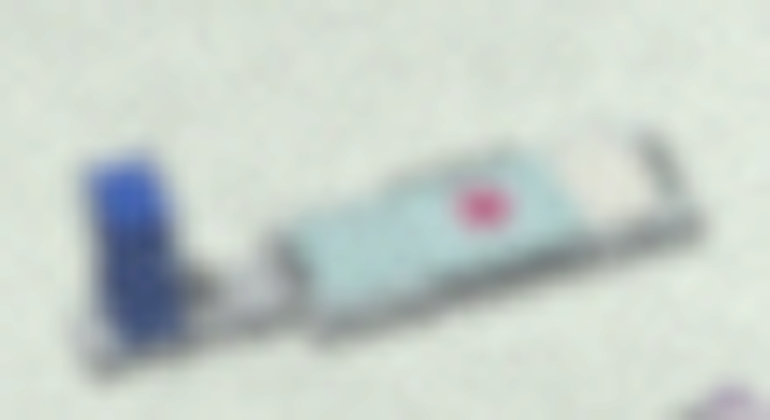

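```bash
cat > fit.py <<'E'
import numpy as np
from scipy.optimize import least_squares
CAM={'side':dict(fovy=42.75955144181319,cx=278.9293932705214,cy=209.93128807008284,T=np.array([[0.96427211,0.18263004,-0.19189988,0.30470442],[-0.26472434,0.69167633,-0.67194113,-0.8435921],[0.01001597,0.69873466,0.71531081,1.08643784],[0,0,0,1]])),
'top':dict(fovy=43.004260081411125,cx=282.3784983154834,cy=221.20491010158165,T=np.array([[-0.01978829,0.99528463,-0.09495747,0.41158462],[-0.99975047,-0.02068233,-0.00844016,0.04167257],[-0.0103643,0.09476676,0.99544555,1.61866148],[0,0,0,1]]))}
def proj(c,P):
    C=CAM[c]; q=(np.atleast_2d(P)-C['T'][:3,3])@C['T'][:3,:3]; f=210/np.tan(np.radians(C['fovy'])/2)
    return np.c_[C['cx']+f*q[:,0]/-q[:,2], C['cy']+f*q[:,1]/q[:,2]]
def uncrop(p,f,ox,oy): return ((np.array(p)+.5)/f-.5)+[ox,oy]
def place(p,P):
    x,y,a=p[:3]; P=np.array(P,float); c,s=np.cos(a),np.sin(a)
    return np.c_[x+c*P[:,0]-s*P[:,1],y+s*P[:,0]+c*P[:,1],P[:,2]]
def fit(obs,p0,hfit=False):
    def r(p,full=False):
        out=[]
        for cam,M,px in obs:
            M=np.array(M,float).copy()
            if hfit: M[np.isnan(M[:,2]),2]=p[3]
            out.append((proj(cam,place(p,M))-px))
        return out if full else np.concatenate(out).ravel()
    s=least_squares(r,p0,loss='soft_l1',f_scale=1.0)
    return s.x,r(s.x,True)
E
python3 - <<'E'
from fit import *
np.set_printoptions(suppress=True,precision=4)
m=1e-3
tc=uncrop([(78,88),(168,75),(105,348),(205,338),(160,448)],10,215,205)
Mt=np.array([(42,16,8),(42,-16,8),(-42,16,8),(-42,-16,8),(-74,0,44)])*m
sc=uncrop([(125,190),(700,235),(650,130),(320,345),(95,375)],14,228,185)
Ms=np.array([(-74,0,44),(42,-16,0),(42,16,8),(-42,-16,0),(-87,-8,0)])*m
for obs in ([('top',Mt,tc),('side',Ms,sc)],[('top',Mt,tc)],[('side',Ms,sc)]):
    p,r=fit(obs,[.54,.21,0.1]); print('carrier',p,np.round(r,1).tolist())
n=np.nan
tp=uncrop([(95,92),(452,540),(122,555),(155,213),(163,370),(452,200),(460,350),(190,500),(365,495)],9,295,165)
Mt=np.array([(80,56,n),(-80,-56,n),(-80,56,n),(24,46,164),(-24,46,164),(24,-46,164),(-24,-46,164),(-52,34,20),(-52,-34,20)])*m
Mt=Mt[:7];tp=tp[:7]
sp=uncrop([(22,355),(112,580),(515,485),(235,268),(358,243),(155,82),(272,68)],6.5,280,210)
Ms=np.array([(-80,56,n),(-80,-56,n),(80,-56,n),(-24,-46,164),(24,-46,164),(-24,46,164),(24,46,164)])*m
for obs in ([('top',Mt,tp),('side',Ms,sp)],[('top',Mt,tp)],[('side',Ms,sp)]):
    p,r=fit(obs,[.62,-.1,0,0.01],True); print('press',p,[np.round(x,1).tolist() for x in r])
E
```

```text
carrier [0.5565 0.2193 0.1135] [[[-0.8, -1.1], [0.6, -1.2], [-0.1, 0.2], [0.3, -0.2], [-0.4, -0.5]], [[0.0, -0.3], [-0.2, 0.9], [-0.7, -0.9], [-0.6, 0.6], [-0.5, 0.7]]]
carrier [0.5548 0.2193 0.1194] [[[-0.9, -0.5], [0.5, -0.7], [-0.0, 0.8], [0.4, 0.3], [-0.2, 0.0]]]
carrier [0.5579 0.2199 0.107 ] [[[0.4, -0.6], [0.2, 0.7], [-0.2, -1.0], [-0.2, 0.3], [-0.2, 0.3]]]
press [ 0.6217 -0.0758  0.0226  0.0152] [[[0.5, 1.5], [0.4, 2.5], [-0.1, 2.4], [0.1, -1.7], [0.1, -1.9], [0.5, -1.7], [0.5, -1.1]], [[-4.4, -0.4], [-4.9, 0.1], [-5.1, -0.3], [0.4, 0.2], [1.6, -0.5], [-0.3, -0.0], [0.9, -2.0]]]
press [ 0.6185 -0.074   0.0256  0.0634] [[[0.3, -0.3], [1.6, 2.1], [0.0, 2.2], [-0.5, -0.5], [-0.5, -0.7], [-0.2, -0.6], [-0.1, 0.0]]]
press [ 0.6226 -0.0775  0.0256  0.0167] [[[-4.0, -0.2], [-4.3, 0.3], [-4.4, -0.3], [1.1, 0.7], [2.2, -0.1], [0.2, 0.4], [1.4, -1.6]]]
```

```bash
cat > fitpress.py <<'E'
from fit import *
np.set_printoptions(suppress=True,precision=4)
m=1e-3; n=np.nan
tp=uncrop([(95,92),(415,72),(452,540),(122,555),(155,213),(163,370),(452,200),(460,350),(190,500),(365,495)],9,295,165)
Mt=np.array([(80,56,n),(80,-56,n),(-80,-56,n),(-80,56,n),(24,46,164),(-24,46,164),(24,-46,164),(-24,-46,164),(-52,n,20),(-52,n,20)])*m
sp=uncrop([(22,355),(112,580),(515,485),(235,268),(358,243),(155,82),(272,68)],6.5,280,210)
Ms=np.array([(-80,56,n),(-80,-56,n),(80,-56,n),(-24,-46,164),(24,-46,164),(-24,46,164),(24,46,164)])*m
def r(p,cams=('top','side'),full=False):
    o=[]
    for c,M,px in (('top',Mt,tp),('side',Ms,sp)):
        if c not in cams: continue
        M=M.copy(); k=np.isnan(M[:,2]); M[k,2]=p[3]; M[k,0]+=p[4]
        ky=np.isnan(M[:,1]); M[ky,1]=[p[5],-p[5]] if ky.any() else []
        o.append(proj(c,place(p,M))-px)
    return [np.round(x,1).tolist() for x in o] if full else np.r_[np.concatenate(o).ravel(), (p[5]-.03)*10,(p[3]-.01)*20]
for cams in (('top','side'),('top',),('side',)):
    s=least_squares(r,[.62,-.1,0,.01,0,.03],loss='soft_l1',args=(cams,)); print(s.x,r(s.x,cams,True))
E
python3 fitpress.py
```

```text
[ 0.6184 -0.0753  0.0266  0.0093  0.0134  0.0292] [[[-0.1, -1.3], [1.0, -0.8], [-0.1, -0.8], [-0.4, -0.7], [-0.1, -0.4], [-0.1, -0.6], [0.3, -0.6], [0.4, 0.0], [0.8, -0.1], [0.8, -0.5]], [[-0.8, 0.1], [-1.0, 0.4], [-1.6, -0.2], [-0.9, 0.3], [0.2, -0.4], [-1.7, 0.1], [-0.5, -1.9]]]
[ 0.6174 -0.0746  0.0316  0.0064  0.012   0.0292] [[[-0.5, -0.3], [0.5, 0.0], [-0.3, 0.0], [-0.5, 0.3], [-0.3, 0.0], [-0.2, -0.2], [0.0, -0.3], [0.2, 0.3], [0.7, 0.3], [0.6, -0.2]]]
[ 0.6198 -0.0767  0.018   0.0107  0.0146  0.03  ] [[[0.5, -0.3], [-0.0, 0.2], [-0.4, 0.0], [-0.4, 0.6], [0.8, -0.0], [-0.9, 0.3], [0.4, -1.6]]]
```

```bash
cat > h.py <<'E'
import numpy as np
from scipy.spatial.transform import Rotation as R
from cell import observe, snapshot, spot_in
np.set_printoptions(suppress=True,precision=4)
def st():
    o=observe(); M=R.from_rotvec(o["tool_rot"]).as_matrix()
    y=np.arctan2(M[1,1],M[0,1]); g=o["tool_pos"]+M[:,0]*0.0539
    print("t",round(o["time_s"],2),"tcp",o["tool_pos"].round(4),"gp",g.round(4),"xax",M[:,0].round(3),"jawyaw",round(y,3),"q",o["qpos"].round(3),"F",o["contact_force"].round(2),"M",o["moment"].round(3),"gap",round(o["finger_gap"],3))
    return o,g,y
E
python3 -c "
from h import *
st()"
```

```text
t 1.4 tcp [0.1631 0.499  0.3039] gp [0.1631 0.499  0.25  ] xax [ 0.  0. -1.] jawyaw 1.255 q [ 1.127  0.048  0.099  1.622 -0.     1.443] F [-1.14 -0.56  0.23] M [-0.007 -0.015 -0.02 ] gap 1.001
```

```bash
python3 -m jog '[[[0.0355,-0.032,-0.012],0.0477],[[0.0355,-0.032,-0.012],0.0477],[[0.0355,-0.032,-0.012],0.0477],[[0.0355,-0.032,-0.012],0.0477],[[0.0355,-0.032,-0.012],0.0477],[[0.0355,-0.032,-0.012],0.0477],[[0.0355,-0.032,-0.012],0.0477],[[0.0355,-0.032,-0.012],0.0477],[[0.0355,-0.032,-0.012],0.0477],[[0,0,0],0],[[0,0,0],0]]' 0 80
python3 - <<'E'
from h import *
import cv2
st()
for n,(x,y,w,h,f) in {"side":(210,140,80,80,7),"top":(190,200,90,80,7)}.items():
    s=snapshot(n)["color"][y:y+h,x:x+w,::-1]; a=cv2.resize(s,None,fx=f,fy=f,interpolation=cv2.INTER_CUBIC); cv2.imwrite(f"pics/{n}1.png",cv2.convertScaleAbs(a,alpha=1.4))
E
```

```text
time_s: 2.78
tool_pos: [0.4822, 0.2111, 0.1959]
tool_rot: [-0.088, 1.57, 0.089]
contact_force: [0.9, 0.5, -1.0]
finger_gap: 1.004
t 2.77 tcp [0.4822 0.2111 0.1959] gp [0.4822 0.2112 0.142 ] xax [-0.001  0.    -1.   ] jawyaw 1.684 q [ 0.285  0.055 -0.108  1.409  0.001  0.172] F [ 0.92  0.48 -1.05] M [-0.018  0.01  -0.082] gap 1.004
```

View pics/side1.png

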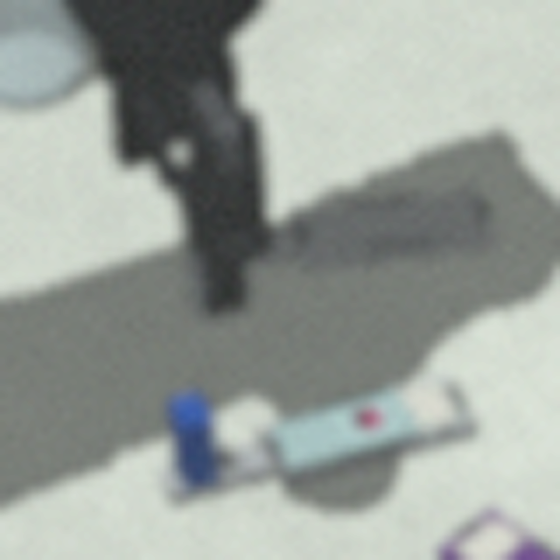

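View pics/top1.png

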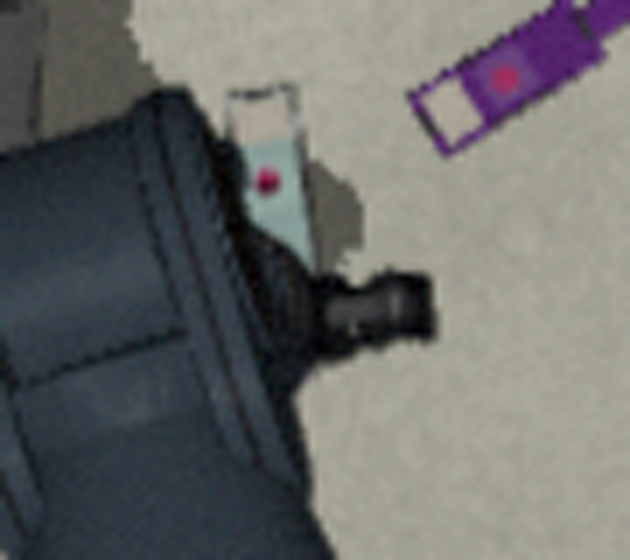

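```bash
python3 - <<'E'
from fit import *
a=np.array([np.cos(1.684),np.sin(1.684),0])
g=np.array([.4822,.2111,.136])
print("near tip pred",[((proj('side',g-a*d)[0]-[210,140])*7).round() for d in (.0425,.057)])
print("top near tip",[((proj('top',g-a*d)[0]-[190,200])*7).round() for d in (.0425,.057)])
B=place([.5565,.2193,.1135],[[-.074,0,.044]])
print("block top pred",(proj('side',B)-[210,140])*7)
E
```

```text
near tip pred [array([209., 303.]), array([221., 327.])]
top near tip [array([362., 320.]), array([398., 315.])]
block top pred [[185.60120937 404.88079124]]
```

```bash
python3 -m jog '[[[0,0,-0.04],0],[[0,0,-0.04],0],[[0,0,-0.015],0],[[0,0,-0.015],0],[[0,0,0],0]]' 0 
python3 - <<'E'
from h import *
import cv2
st()
for n,(x,y,w,h,f) in {"side":(210,140,80,80,7)}.items():
    s=snapshot(n)["color"][y:y+h,x:x+w,::-1]; a=cv2.resize(s,None,fx=f,fy=f,interpolation=cv2.INTER_CUBIC); cv2.imwrite(f"pics/{n}2.png",cv2.convertScaleAbs(a,alpha=1.4))
E
```

```text
time_s: 3.5
tool_pos: [0.4822, 0.2113, 0.0857]
tool_rot: [-0.09, 1.57, 0.089]
contact_force: [0.4, 0.3, -0.6]
finger_gap: 0.999
t 3.5 tcp [0.4822 0.2113 0.0857] gp [0.4822 0.2113 0.0318] xax [-0.001 -0.    -1.   ] jawyaw 1.685 q [ 0.286  0.12  -0.263  1.188 -0.     0.171] F [ 0.39  0.28 -0.6 ] M [-0.002  0.024 -0.009] gap 0.999
```

View pics/side2.png

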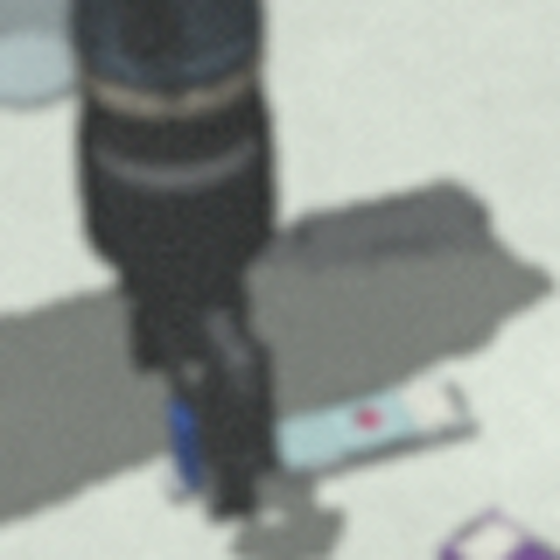

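```bash
python3 - <<'E'
from fit import *
a=np.array([np.cos(1.684),np.sin(1.684),0]); b=np.array([a[1],-a[0],0])
g=np.array([.4822,.2113,0])
for z in (.013,.026):
  for d in (.0425,.057): print(z,d,[((proj('side',g-a*d+b*e+[0,0,z])[0]-[210,140])*7).round() for e in (-.011,.011)])
E
```

```text
0.013 0.0425 [array([195., 538.]), array([248., 524.])]
0.013 0.057 [array([207., 563.]), array([260., 548.])]
0.026 0.0425 [array([194., 515.]), array([247., 501.])]
0.026 0.057 [array([206., 540.]), array([259., 525.])]
```

```bash
python3 -m jog '[[[0,0,0],0],[[0,0,0],0],[[0,0,0],0],[[0,0,0],0],[[0,0,0],0],[[0,0,0],0],[[0,0,0],0],[[0,0,0],0]]' 1 80; python3 -c "
from h import *
st()"
```

```text
time_s: 4.55
tool_pos: [0.4829, 0.2112, 0.0865]
tool_rot: [-0.089, 1.568, 0.089]
contact_force: [-0.5, 0.1, 4.5]
finger_gap: 0.194
t 4.55 tcp [0.4829 0.2112 0.0865] gp [0.483  0.2112 0.0326] xax [ 0.001  0.    -1.   ] jawyaw 1.684 q [ 0.285  0.12  -0.262  1.188  0.     0.171] F [-0.53  0.11  4.54] M [-0.035  0.09  -0.012] gap 0.194
```

```bash
python3 -m jog '[[[0,0,0.005],0],[[0,0,0.01],0],[[0,0,0.02],0],[[0,0,0.025],0],[[0,0,0.02],0],[[0,0,0],0]]'; python3 - <<'E'
from h import *
import cv2
st()
for n,(x,y,w,h,f) in {"side":(210,140,80,80,7),"top":(190,200,90,80,7)}.items():
    s=snapshot(n)["color"][y:y+h,x:x+w,::-1]; a=cv2.resize(s,None,fx=f,fy=f,interpolation=cv2.INTER_CUBIC); cv2.imwrite(f"pics/{n}3.png",cv2.convertScaleAbs(a,alpha=1.4))
E
```

```text
time_s: 5.3
tool_pos: [0.4837, 0.2113, 0.1678]
tool_rot: [-0.088, 1.565, 0.09]
contact_force: [0.9, 0.3, -2.4]
finger_gap: 0.198
t 5.3 tcp [0.4837 0.2113 0.1678] gp [0.4839 0.2114 0.1139] xax [ 0.004  0.001 -1.   ] jawyaw 1.684 q [ 0.285  0.066 -0.153  1.348 -0.     0.171] F [ 0.94  0.34 -2.38] M [-0.02   0.07   0.004] gap 0.198
```

View pics/side3.png

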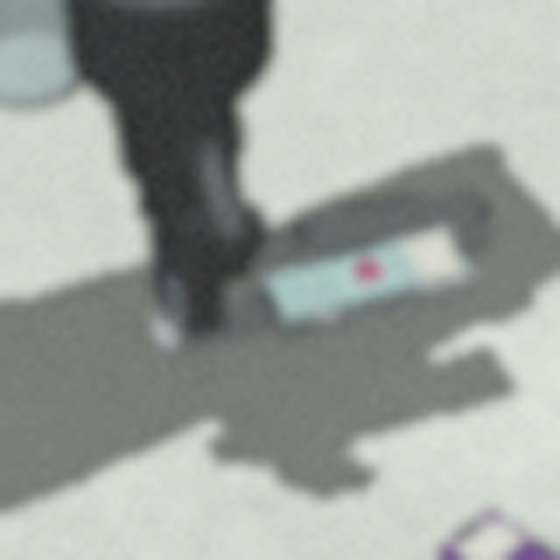

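View pics/top3.png

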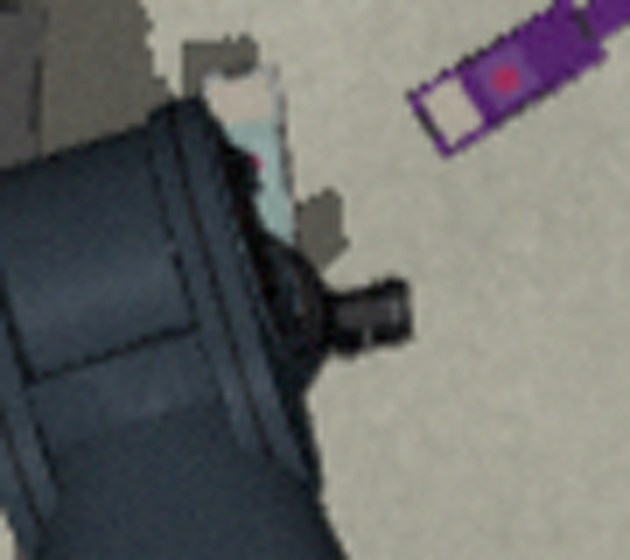

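```bash
python3 -m jog '[[[-0.005,-0.016,0],-0.007],[[-0.005,-0.035,0],-0.01],[[-0.005,-0.04,0],-0.01],[[-0.005,-0.04,0],-0.01],[[-0.005,-0.04,0],-0.01],[[-0.005,-0.04,0],-0.01],[[-0.005,-0.04,0],-0.01],[[-0.005,-0.025,-0.01],-0.01],[[-0.003,-0.015,-0.015],-0.01],[[0,0,-0.01],0],[[0,0,0],0]]'; python3 - <<'E'
from h import *
import cv2
st()
for n,(x,y,w,h,f) in {"side":(230,190,140,110,5),"top":(270,160,110,110,5)}.items():
    c=snapshot(n)["color"][:,:,::-1]; cv2.imwrite(f"pics/{n}4raw.png",c)
    s=c[y:y+h,x:x+w]; a=cv2.resize(s,None,fx=f,fy=f,interpolation=cv2.INTER_CUBIC); cv2.imwrite(f"pics/{n}4.png",cv2.convertScaleAbs(a,alpha=1.4))
E
```

```text
time_s: 6.78
tool_pos: [0.4383, -0.079, 0.1291]
tool_rot: [-0.02, 1.574, 0.023]
contact_force: [-0.7, 0.0, -1.6]
finger_gap: 0.196
t 6.78 tcp [ 0.4383 -0.079   0.1291] gp [ 0.4381 -0.0789  0.0752] xax [-0.004  0.002 -1.   ] jawyaw 1.598 q [-0.329 -0.122 -0.415  1.281  0.001 -0.357] F [-0.66  0.   -1.58] M [0.021 0.115 0.047] gap 0.196
```

View pics/side4.png

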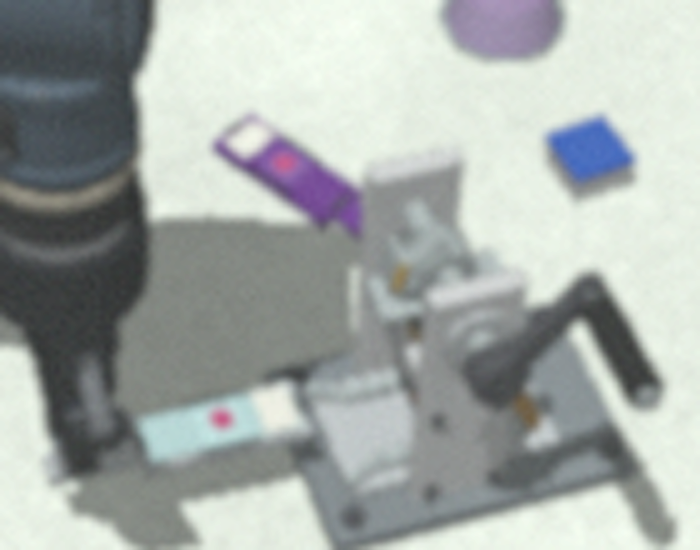

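View pics/top4.png

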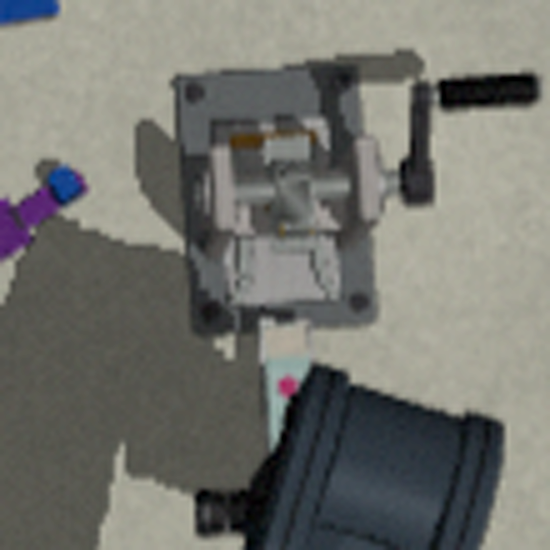

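```bash
python3 - <<'E'
from fit import *
import cv2
t=cv2.imread('pics/top4raw.png'); s=cv2.imread('pics/side4raw.png')
# spot by color
for n,im,roi in (('top',t,(315,225,25,20)),('side',s,(260,260,30,25))):
    x,y,w,h=roi; c=im[y:y+h,x:x+w].astype(float); m=np.clip(c[:,:,2]-c[:,:,1]-25,0,None); Y,X=np.mgrid[:h,:w]; u=np.array([x+(m*X).sum()/m.sum(),y+(m*Y).sum()/m.sum()])
    for z in (.0526,):
        C=CAM[n]; f=210/np.tan(np.radians(C['fovy'])/2); d=C['T'][:3,:3]@np.array([(u[0]-C['cx'])/f,-(u[1]-C['cy'])/f,-1]); P=C['T'][:3,3]+d*(z-C['T'][2,3])/d[2]
        q=P[:2]-[.6184,-.0753]; c_,s_=np.cos(.0266),np.sin(.0266)
        print(n,u,m.sum(),P,'press frame',c_*q[0]+s_*q[1],-s_*q[0]+c_*q[1])
z=cv2.resize(t[205:260,310:350],None,fx=12,fy=12,interpolation=cv2.INTER_CUBIC); cv2.imwrite('pics/t4z.png',cv2.convertScaleAbs(z,alpha=1.6))
p=place([.6184,-.0753,.0266],np.array([(-120,16,30.6),(-120,-16,30.6)])*1e-3)
E
```

```text
top [327.00224719 236.85842697] 445.0 [ 0.51201907 -0.07533085  0.0526    ] press frame -0.1063441131471444 0.002798559176549176
side [273.86936937 273.23873874] 222.0 [ 0.51364359 -0.07546407  0.0526    ] press frame -0.10472371451843143 0.0026221828805571053
```

View pics/t4z.png

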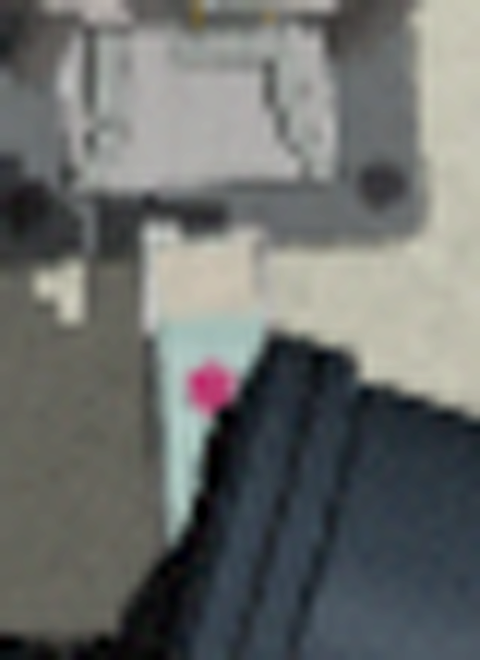

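```bash
python3 - <<'E'
from fit import *
import cv2
t=cv2.imread('pics/top0.png'); s=cv2.imread('pics/side0.png')
for n,im,roi in (('top',t,(220,218,16,16)),('side',s,(254,192,18,16))):
    x,y,w,h=roi; c=im[y:y+h,x:x+w].astype(float); m=np.clip(c[:,:,2]-c[:,:,1]-25,0,None); Y,X=np.mgrid[:h,:w]; u=np.array([x+(m*X).sum()/m.sum(),y+(m*Y).sum()/m.sum()])
    C=CAM[n]; f=210/np.tan(np.radians(C['fovy'])/2); d=C['T'][:3,:3]@np.array([(u[0]-C['cx'])/f,-(u[1]-C['cy'])/f,-1]); P=C['T'][:3,3]+d*(.01-C['T'][2,3])/d[2]
    q=P[:2]-[.5565,.2193]; c_,s_=np.cos(.1135),np.sin(.1135)
    print(n,u,m.sum(),P,'carrier frame',c_*q[0]+s_*q[1],-s_*q[0]+c_*q[1])
E
```

```text
top [227.75389408 225.56074766] 321.0 [0.55521348 0.221196   0.01      ] carrier frame -0.00106350782750464 0.0020295026841952455
side [262.13043478 199.2826087 ] 46.0 [0.55830399 0.22089484 0.01      ] carrier frame 0.0019730050831471453 0.0013802628066645823
```

```bash
python3 -m jog '[[[0,-0.002,-0.01],0],[[0,0,-0.0095],0],[[0,0,0],0],[[0.008,0.0002,0],0],[[0.008,0.0002,0],0],[[0.008,0.0002,0],0],[[0.008,0.0002,0],0],[[0,0,0],0]]'; python3 - <<'E'
from h import *
import cv2
st()
for n,(x,y,w,h,f) in {"side":(250,210,90,90,6),"top":(295,180,75,70,8)}.items():
    c=snapshot(n)["color"][:,:,::-1]; cv2.imwrite(f"pics/{n}5raw.png",c)
    s=c[y:y+h,x:x+w]; a=cv2.resize(s,None,fx=f,fy=f,interpolation=cv2.INTER_CUBIC); cv2.imwrite(f"pics/{n}5.png",cv2.convertScaleAbs(a,alpha=1.5))
E
```

```text
time_s: 7.88
tool_pos: [0.4723, -0.0812, 0.1116]
tool_rot: [-0.021, 1.57, 0.021]
contact_force: [-0.4, 0.4, -1.9]
finger_gap: 0.194
t 7.88 tcp [ 0.4723 -0.0812  0.1116] gp [ 0.4724 -0.0812  0.0577] xax [ 0. -0. -1.] jawyaw 1.598 q [-0.31  -0.023 -0.358  1.235 -0.    -0.337] F [-0.36  0.36 -1.88] M [ 0.047  0.151 -0.01 ] gap 0.194
```

View pics/side5.png

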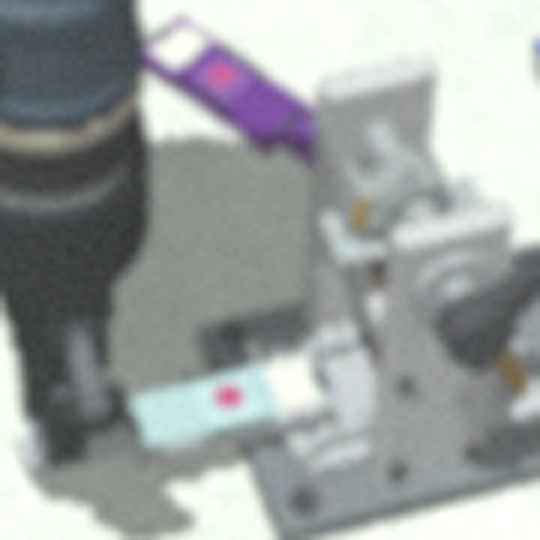

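View pics/top5.png

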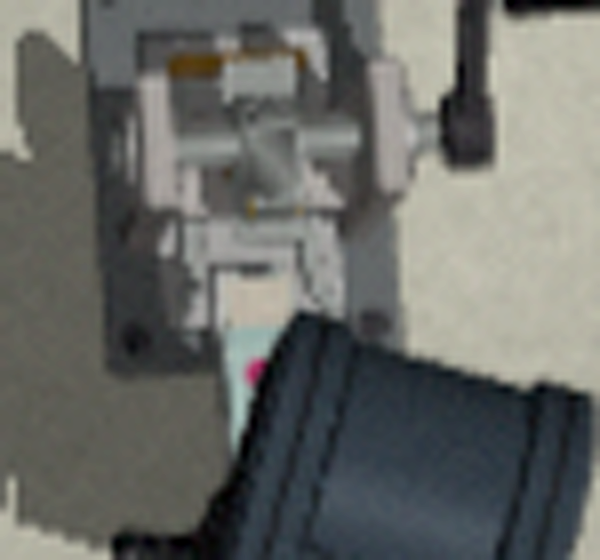

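```bash
python3 -m jog '[[[0.006,0.0002,-0.001],0],[[0.008,0.0002,-0.001],0],[[0.008,0.0002,0],0],[[0.008,0.0002,0],0],[[0.008,0.0002,0],0],[[0.006,0.0002,0],0],[[0,0,0],0]]'; python3 - <<'E'
from h import *
st()
E
```

```text
time_s: 8.85
tool_pos: [0.516, -0.08, 0.1095]
tool_rot: [-0.021, 1.571, 0.021]
contact_force: [-0.2, -0.7, -2.8]
finger_gap: 0.194
t 8.85 tcp [ 0.516  -0.08    0.1095] gp [ 0.516  -0.08    0.0556] xax [ 0. -0. -1.] jawyaw 1.598 q [-0.282  0.09  -0.247  1.234 -0.    -0.309] F [-0.17 -0.74 -2.79] M [-0.013  0.184 -0.028] gap 0.194
```

```bash
python3 -m jog '[[[0.004,0.0001,-0.0006],0],[[0.004,0.0001,-0.0006],0],[[0.004,0.0001,-0.0006],0],[[0,0,0],0]]'; python3 -c "
from h import *
st()"; python3 -m jog '[[[0,0,-0.0005],0],[[0,0,0],0]]'
```

```text
time_s: 9.35
tool_pos: [0.5278, -0.0797, 0.1076]
tool_rot: [-0.021, 1.571, 0.021]
contact_force: [0.8, 0.2, -1.3]
finger_gap: 0.194
t 9.35 tcp [ 0.5278 -0.0797  0.1076] gp [ 0.5278 -0.0797  0.0537] xax [ 0. -0. -1.] jawyaw 1.597 q [-0.275  0.12  -0.217  1.233 -0.    -0.302] F [ 0.8   0.15 -1.27] M [-0.026  0.126 -0.001] gap 0.194
time_s: 9.6
tool_pos: [0.5274, -0.0796, 0.107]
tool_rot: [-0.021, 1.571, 0.021]
contact_force: [-0.5, 0.2, -1.8]
finger_gap: 0.197
```

```bash
for i in 1 2; do python3 -m jog '[[[0,0,-0.0004],0],[[0,0,0],0]]' | grep -E "pos|force"; python3 -c "
from cell import observe
import numpy as np
print(observe()['moment'].round(3))"; done
```

```text
tool_pos: [0.5275, -0.0797, 0.1067]
contact_force: [-0.9, 0.2, -1.5]
[-0.003  0.117 -0.055]
tool_pos: [0.5276, -0.0797, 0.1065]
contact_force: [-1.2, 0.1, -1.6]
[ 0.023  0.131 -0.025]
```

```bash
for i in 1; do python3 -m jog '[[[0,0,-0.0004],0],[[0,0,0],0]]' | grep -E "pos|force"; python3 -c "
from cell import observe
import numpy as np
print(observe()['moment'].round(3))"; done;  python3 -m jog '[[[0,0,-0.0004],0],[[0,0,0],0]]' | grep -E "pos|force"; python3 -c "
from cell import observe
import numpy as np
print(observe()['moment'].round(3))"
```

```text
tool_pos: [0.5277, -0.0797, 0.1065]
contact_force: [-1.4, 0.1, 1.8]
[ 0.121  0.379 -0.021]
tool_pos: [0.5276, -0.0797, 0.1064]
contact_force: [-4.2, 0.5, 4.4]
[0.111 0.561 0.035]
```

```bash
python3 -m jog '[[[0.003,0.0001,0.0005],0],[[0.004,0.0001,0],0],[[0.004,0.0001,0],0],[[0.001,0,0],0],[[0,0,0],0]]' | grep -E "pos|force"; python3 -c "
from h import *
st()"
```

```text
tool_pos: [0.5395, -0.0794, 0.1064]
contact_force: [-4.5, 0.8, 6.2]
t 11.22 tcp [ 0.5395 -0.0794  0.1064] gp [ 0.5395 -0.0794  0.0525] xax [-0.001 -0.    -1.   ] jawyaw 1.597 q [-0.269  0.151 -0.186  1.235 -0.    -0.296] F [-4.53  0.76  6.22] M [0.069 0.791 0.08 ] gap 0.197
```

```bash
for i in 1; do python3 -m jog '[[[0.001,0,0],0],[[0,0,0],0]]' | grep -E "pos|force"; done; python3 -m jog '[[[0.001,0,0],0],[[0,0,0],0]]' | grep -E "pos|force"
```

```text
tool_pos: [0.5404, -0.0793, 0.1064]
contact_force: [-4.3, 1.2, 5.9]
tool_pos: [0.5414, -0.0793, 0.1065]
contact_force: [-5.3, 0.2, 5.8]
```

```bash
python3 -m jog '[[[0.0008,0,0.0004],0],[[0,0,0],0]]' | grep -E "pos|force";  python3 -m jog '[[[0.0007,0,0],0],[[0,0,0],0]]' | grep -E "pos|force"; python3 -m jog '[[[0.0007,0,0],0],[[0,0,0],0]]' | grep -E "pos|force"
```

```text
tool_pos: [0.5424, -0.0793, 0.1064]
contact_force: [-3.8, 0.3, 4.5]
tool_pos: [0.543, -0.0793, 0.1065]
contact_force: [-3.8, 0.3, 5.5]
tool_pos: [0.5436, -0.0793, 0.1065]
contact_force: [-4.2, 1.3, 5.7]
```

```bash
python3 -m jog '[[[0.0007,0,0.0003],0],[[0,0,0],0]]' | grep -E "pos|force";  python3 -m jog '[[[0.0006,0,0],0],[[0,0,0],0]]' | grep -E "pos|force"; python3 -m jog '[[[0.0006,0,0],0],[[0,0,0],0]]' | grep -E "pos|force"
```

```text
tool_pos: [0.5445, -0.0793, 0.1064]
contact_force: [-2.8, 0.9, 3.1]
tool_pos: [0.5451, -0.0793, 0.1065]
contact_force: [-3.4, 1.5, 3.1]
tool_pos: [0.5453, -0.0793, 0.1065]
contact_force: [-5.7, 0.8, 2.9]
```

```bash
python3 -m jog '[[[0.0005,0,0],0],[[0,0,0],0]]' | grep -E "pos|force"; python3 - <<'E'
from h import *
import cv2
st()
for n,(x,y,w,h,f) in {"side":(260,210,100,90,6),"top":(295,165,75,70,8)}.items():
    c=snapshot(n)["color"][:,:,::-1]; cv2.imwrite(f"pics/{n}6raw.png",c)
    s=c[y:y+h,x:x+w]; a=cv2.resize(s,None,fx=f,fy=f,interpolation=cv2.INTER_CUBIC); cv2.imwrite(f"pics/{n}6.png",cv2.convertScaleAbs(a,alpha=1.5))
E
```

```text
tool_pos: [0.5454, -0.0793, 0.1065]
contact_force: [-5.5, 0.8, 2.4]
t 13.47 tcp [ 0.5454 -0.0793  0.1065] gp [ 0.5453 -0.0792  0.0526] xax [-0.002  0.    -1.   ] jawyaw 1.597 q [-0.266  0.167 -0.168  1.238 -0.    -0.292] F [-5.52  0.76  2.45] M [0.236 1.098 0.104] gap 0.195
```

View pics/side6.png

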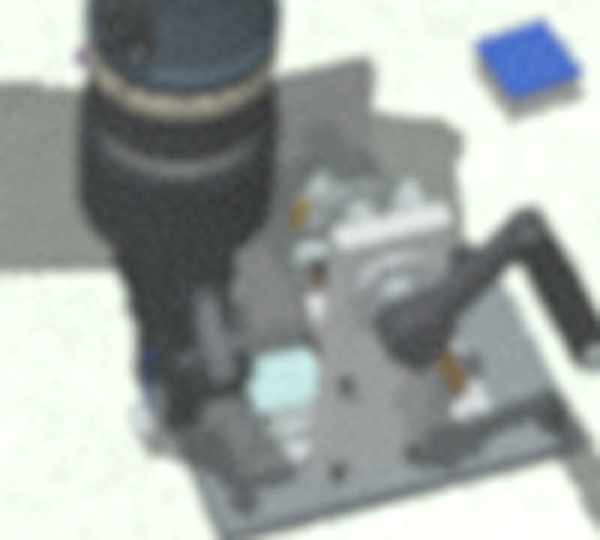

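View pics/top6.png

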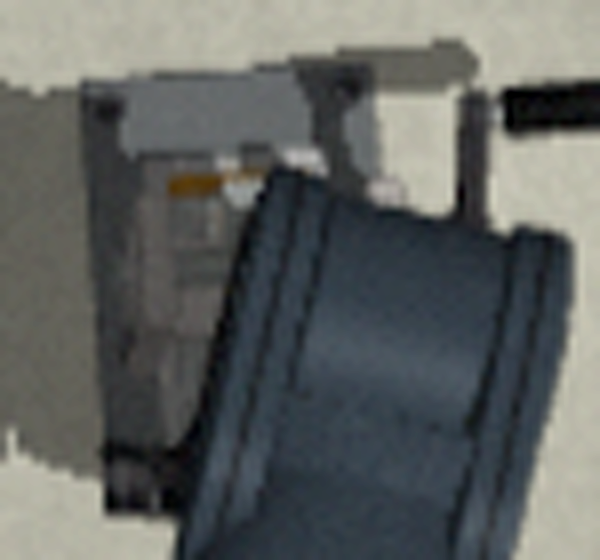

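```bash
python3 -m jog '[[[0.0008,0,0],0],[[0,0,0],0],[[0,0,0],0]]' | grep -E "pos|force"; python3 -c "
from h import *
st()"
```

```text
tool_pos: [0.5455, -0.0793, 0.1065]
contact_force: [-7.5, 1.1, 4.7]
t 13.95 tcp [ 0.5455 -0.0793  0.1065] gp [ 0.5453 -0.0793  0.0526] xax [-0.004  0.    -1.   ] jawyaw 1.597 q [-0.266  0.168 -0.166  1.24  -0.001 -0.292] F [-7.48  1.08  4.71] M [0.215 1.336 0.082] gap 0.195
```

```bash
python3 -m jog '[[[-0.001,0,0],0],[[0,0,0],0]]' | grep -E "pos|force"; python3 -m jog '[[[0,0,0],0],[[0,0,0],0],[[0,0,0],0],[[0,0,0],0],[[0,0,0],0]]' 0 ; python3 -c "
from h import *
st()"
```

```text
tool_pos: [0.5453, -0.0793, 0.1065]
contact_force: [-5.1, 1.8, 3.4]
time_s: 14.82
tool_pos: [0.5461, -0.0794, 0.1067]
tool_rot: [-0.021, 1.57, 0.021]
contact_force: [-0.0, 0.3, 0.2]
finger_gap: 0.999
t 14.82 tcp [ 0.5461 -0.0794  0.1067] gp [ 0.5461 -0.0794  0.0528] xax [ 0. -0. -1.] jawyaw 1.597 q [-0.266  0.166 -0.168  1.236  0.    -0.292] F [-0.02  0.27  0.17] M [ 0.083 -0.031 -0.015] gap 0.999
```

```bash
python3 -m jog '[[[-0.002,0,0.02],0],[[-0.01,0,0.04],0],[[-0.04,0,0.05],-0.1],[[-0.05,-0.02,0.05],-0.18],[[-0.06,-0.02,0.02],-0.18],[[-0.03,-0.02,0],-0.1],[[0,0,0],0]]' | grep pos; python3 - <<'E'
from h import *
import cv2
st()
for n,(x,y,w,h,f) in {"side":(270,210,110,95,6),"top":(295,155,100,75,7)}.items():
    c=snapshot(n)["color"][:,:,::-1]; cv2.imwrite(f"pics/{n}7raw.png",c)
    s=c[y:y+h,x:x+w]; a=cv2.resize(s,None,fx=f,fy=f,interpolation=cv2.INTER_CUBIC); cv2.imwrite(f"pics/{n}7.png",cv2.convertScaleAbs(a,alpha=1.5))
E
```

```text
tool_pos: [0.3647, -0.1361, 0.2778]
t 15.7 tcp [ 0.3647 -0.1361  0.2778] gp [ 0.3648 -0.1362  0.2239] xax [ 0.002 -0.001 -1.   ] jawyaw 1.034 q [-0.53  -0.314 -0.278  1.605 -0.     0.007] F [0.32 0.54 0.08] M [0.019 0.007 0.033] gap 0.999
```

View pics/side7.png

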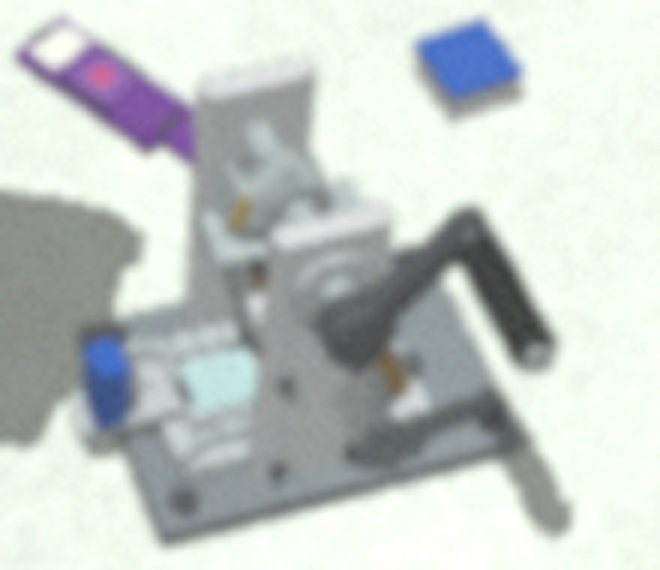

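View pics/top7.png

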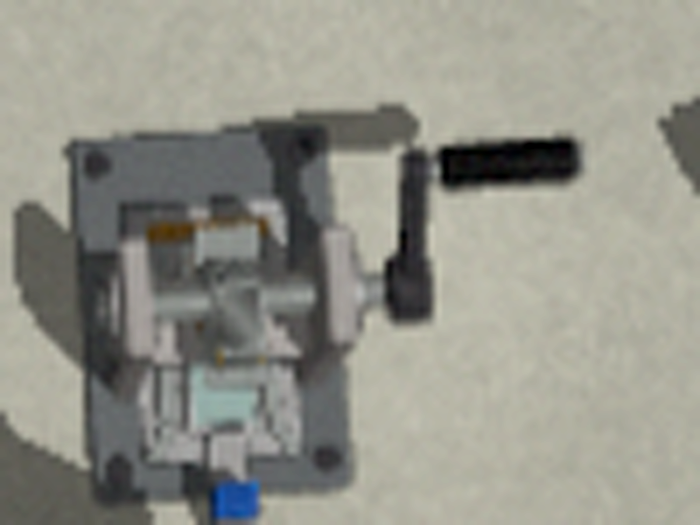

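```bash
python3 - <<'E'
from fit import *
np.set_printoptions(suppress=True,precision=4)
pp=[.6187,-.0755,.027]
B=place(pp,np.array([(-74,0,64),(-42,16,28),(-42,-16,28)])*1e-3)
print('pred block side',(proj('side',B)-[270,210]+.5)*6,'top',(proj('top',B)-[295,155]+.5)*7)
ot=uncrop([(442,165),(578,158)],7,295,155); os_=uncrop([(537,355)],6,270,210)
def H(p,y): return place([p[0],p[1],.027],[[-.06*np.sin(p[2]),y,.136+.06*np.cos(p[2])]])
def r(p,full=False):
    o=np.r_[(proj('top',H(p,-.0795))-ot[0])[0],(proj('top',H(p,-.1325))-ot[1])[0],(proj('side',H(p,-.1325))-os_[0])[0]]
    return o if full else np.r_[o,(p[0]-pp[0])/.001,(p[1]-pp[1])/.001]
s=least_squares(r,[*pp[:2],-.6]); print(s.x,r(s.x,True).round(2)); print('handle mid',H(s.x,-.106),'axis',place([s.x[0],s.x[1],.027],[[0,-.106,.136]]))
E
```

```text
pred block side [[102.4119 353.0021]
 [162.6475 360.3165]
 [187.1513 419.9307]] top [[232.5233 496.4918]
 [184.847  431.221 ]
 [259.5142 427.6642]]
[ 0.619  -0.0754 -0.779 ] [-0.16 -0.2  -0.18 -0.13 -0.84  1.07]
handle mid [[ 0.664  -0.1802  0.1787]] axis [[ 0.6219 -0.1813  0.136 ]]
```

```bash
python3 -m jog '[[[0.02,-0.004,0.012],-0.127],[[0.04,-0.008,0.01],-0.126],[[0.05,-0.01,0],-0.126],[[0.05,-0.01,0],-0.126],[[0.05,-0.01,0],-0.126],[[0.05,-0.01,0],-0.126],[[0.03,-0.006,0],-0.126],[[0.009,-0.002,0],-0.124],[[0,0,0],0],[[0,0,0],0]]' 0 80; python3 - <<'E'
from h import *
st()
E
```

```text
time_s: 17.05
tool_pos: [0.665, -0.1944, 0.2982]
tool_rot: [1.185, 1.226, -1.185]
contact_force: [-0.5, -0.4, -0.1]
finger_gap: 1.0
t 17.05 tcp [ 0.665  -0.1944  0.2982] gp [ 0.665  -0.1943  0.2443] xax [-0.001  0.001 -1.   ] jawyaw 0.033 q [-0.381  0.525  0.668  1.715  0.     1.156] F [-0.54 -0.43 -0.13] M [ 0.035 -0.016  0.004] gap 1.0
```

```bash
python3 -m jog '[[[0,-0.001,-0.02],0],[[0,-0.001,-0.02],0],[[0,0,-0.011],0],[[0,0,-0.01],0],[[0,0,0],0]]'; python3 - <<'E'
from h import *
import cv2
st()
for n,(x,y,w,h,f) in {"side":(270,170,110,110,5)}.items():
    c=snapshot(n)["color"][:,:,::-1]; cv2.imwrite(f"pics/{n}8raw.png",c)
    s=c[y:y+h,x:x+w]; a=cv2.resize(s,None,fx=f,fy=f,interpolation=cv2.INTER_CUBIC); cv2.imwrite(f"pics/{n}8.png",cv2.convertScaleAbs(a,alpha=1.5))
E
```

```text
time_s: 17.68
tool_pos: [0.6644, -0.197, 0.2372]
tool_rot: [1.186, 1.225, -1.187]
contact_force: [-0.0, -0.7, 0.1]
finger_gap: 0.998
t 17.68 tcp [ 0.6644 -0.197   0.2372] gp [ 0.6644 -0.197   0.1833] xax [-0.001  0.001 -1.   ] jawyaw 0.031 q [-0.385  0.502  0.514  1.585  0.     1.155] F [-0.04 -0.75  0.06] M [ 0.07  -0.054 -0.002] gap 0.998
```

View pics/side8.png

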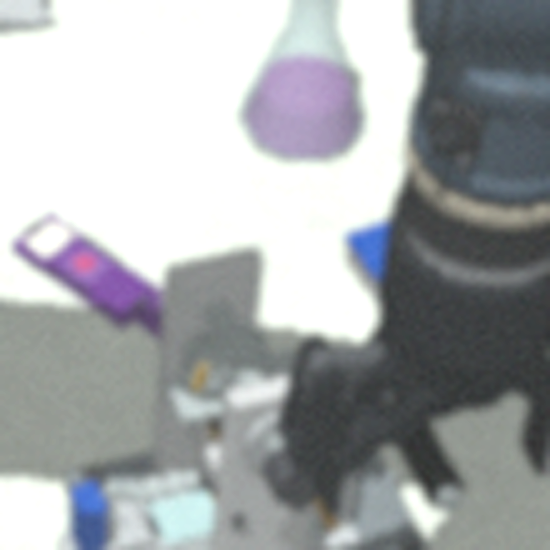

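```bash
python3 -m jog '[[[0,0,0],0],[[0,0,0],0],[[0,0,0],0],[[0,0,0],0],[[0,0,0],0],[[0,0,0],0],[[0,0,0],0]]' 1 40; python3 - <<'E'
from h import *
st()
E
```

```text
time_s: 18.6
tool_pos: [0.6648, -0.1973, 0.2378]
tool_rot: [1.187, 1.223, -1.187]
contact_force: [-0.6, 0.2, -0.4]
finger_gap: 0.196
t 18.6 tcp [ 0.6648 -0.1973  0.2378] gp [ 0.6648 -0.1973  0.1839] xax [-0. -0. -1.] jawyaw 0.03 q [-0.385  0.502  0.516  1.585 -0.     1.155] F [-0.63  0.24 -0.42] M [-0.041  0.065  0.018] gap 0.196
```

```bash
python3 - <<'E'
import numpy as np
th=np.r_[-.787,np.arange(-.7,2.45,.1)]
x=-.06*np.sin(th);z=.06*np.cos(th)
for i in range(1,len(th)): print(round(th[i],2),"x",round(.6223+x[i],4),"gz",round(.136+.0055+z[i],4),"d",round((x[i]-x[i-1])*1e3,2),round((x[i]-x[i-1])*27e-3*1e3,2),round((z[i]-z[i-1])*1e3,2))
E
```

```text
-0.7 x 0.661 gz 0.1874 d -3.84 -0.1 3.53
-0.6 x 0.6562 gz 0.191 d -4.77 -0.13 3.63
-0.5 x 0.6511 gz 0.1942 d -5.11 -0.14 3.13
-0.4 x 0.6457 gz 0.1968 d -5.4 -0.15 2.61
-0.3 x 0.64 gz 0.1988 d -5.63 -0.15 2.06
-0.2 x 0.6342 gz 0.2003 d -5.81 -0.16 1.48
-0.1 x 0.6283 gz 0.2012 d -5.93 -0.16 0.9
-0.0 x 0.6223 gz 0.2015 d -5.99 -0.16 0.3
0.1 x 0.6163 gz 0.2012 d -5.99 -0.16 -0.3
0.2 x 0.6104 gz 0.2003 d -5.93 -0.16 -0.9
0.3 x 0.6046 gz 0.1988 d -5.81 -0.16 -1.48
0.4 x 0.5989 gz 0.1968 d -5.63 -0.15 -2.06
0.5 x 0.5935 gz 0.1942 d -5.4 -0.15 -2.61
0.6 x 0.5884 gz 0.191 d -5.11 -0.14 -3.13
0.7 x 0.5836 gz 0.1874 d -4.77 -0.13 -3.63
0.8 x 0.5793 gz 0.1833 d -4.39 -0.12 -4.09
0.9 x 0.5753 gz 0.1788 d -3.96 -0.11 -4.51
1.0 x 0.5718 gz 0.1739 d -3.49 -0.09 -4.88
1.1 x 0.5688 gz 0.1687 d -2.98 -0.08 -5.2
1.2 x 0.5664 gz 0.1632 d -2.45 -0.07 -5.47
1.3 x 0.5645 gz 0.1575 d -1.89 -0.05 -5.69
1.4 x 0.5632 gz 0.1517 d -1.31 -0.04 -5.85
1.5 x 0.5625 gz 0.1457 d -0.72 -0.02 -5.95
1.6 x 0.5623 gz 0.1397 d -0.12 -0.0 -6.0
1.7 x 0.5628 gz 0.1338 d 0.47 0.01 -5.98
1.8 x 0.5639 gz 0.1279 d 1.07 0.03 -5.9
1.9 x 0.5655 gz 0.1221 d 1.65 0.04 -5.77
2.0 x 0.5677 gz 0.1165 d 2.22 0.06 -5.57
2.1 x 0.5705 gz 0.1112 d 2.77 0.07 -5.32
2.2 x 0.5738 gz 0.1062 d 3.28 0.09 -5.02
2.3 x 0.5776 gz 0.1015 d 3.77 0.1 -4.67
2.4 x 0.5818 gz 0.0973 d 4.21 0.11 -4.27
```

```bash
cat > tf.py <<'E'
from h import *
import sys
o=observe(); M=R.from_rotvec(o["tool_rot"]).as_matrix(); g=o["tool_pos"]+M[:,0]*0.0539
dz=float(sys.argv[1]) if len(sys.argv)>1 else .0055
dx,dzv=g[0]-.6223,g[2]-dz-.136; th=np.arctan2(-dx,dzv); F=o["contact_force"]
print(f"t {o['time_s']:.2f} g {g.round(4)} th {th:.3f} r {np.hypot(dx,dzv):.4f} Ft {-(np.cos(th)*F[0]+np.sin(th)*F[2]):.2f} Fr {-np.sin(th)*F[0]+np.cos(th)*F[2]:.2f} F {F.round(1)} M {o['moment'].round(2)} gap {o['finger_gap']:.3f}")
E
python3 -m jog '[[[-0.0038,-0.0001,0.0035],0],[[-0.0048,-0.0001,0.0036],0],[[0,0,0],0]]' >/dev/null; python3 tf.py;python3 -m jog '[[[-0.0051,-0.0001,0.0031],0],[[-0.0054,-0.0002,0.0026],0],[[0,0,0],0]]' >/dev/null; python3 tf.py
```

```text
t 18.98 g [ 0.6553 -0.1977  0.1914] th -0.585 r 0.0598 Ft -0.03 Fr -1.84 F [-1.  -1.1 -1.6] M [-0.29  0.22  0.06] gap 0.192
t 19.35 g [ 0.6447 -0.1981  0.1966] th -0.387 r 0.0595 Ft -0.95 Fr -3.46 F [-0.4 -2.4 -3.6] M [-0.54  0.34  0.05] gap 0.194
```

```bash
python3 -m jog '[[[-0.0056,-0.0002,0.0014],0],[[0,0,0],0]]' >/dev/null; python3 tf.py;python3 -m jog '[[[-0.0058,-0.0002,0.001],0],[[0,0,0],0]]' >/dev/null; python3 tf.py; python3 -m jog '[[[-0.0059,-0.0002,0.0006],0],[[0,0,0],0]]' >/dev/null; python3 tf.py
```

```text
t 19.60 g [ 0.641  -0.1983  0.1979] th -0.321 r 0.0594 Ft -4.64 Fr -3.78 F [ 3.2 -3.3 -5.1] M [-0.76 -0.67  0.07] gap 0.191
t 19.85 g [ 0.6369 -0.1984  0.1991] th -0.248 r 0.0594 Ft -7.69 Fr -5.04 F [ 6.2 -3.7 -6.8] M [-0.82 -1.43 -0.02] gap 0.193
t 20.10 g [ 0.6315 -0.1987  0.2001] th -0.156 r 0.0593 Ft -8.85 Fr -4.95 F [ 8.  -3.8 -6.3] M [-0.8  -1.64 -0.04] gap 0.191
```

```bash
python3 -m jog '[[[-0.006,0.0003,-0.0006],0],[[0,0,0],0]]' >/dev/null; python3 tf.py;python3 -m jog '[[[-0.006,0.0003,-0.001],0],[[0,0,0],0]]' >/dev/null; python3 tf.py; python3 -m jog '[[[-0.0059,0.0001,-0.0013],0],[[0,0,0],0]]' >/dev/null; python3 tf.py
```

```text
t 20.35 g [ 0.6262 -0.1989  0.2005] th -0.067 r 0.0591 Ft -8.43 Fr -3.24 F [ 8.2 -4.1 -3.8] M [-0.92 -1.79 -0.02] gap 0.194
t 20.60 g [ 0.6207 -0.1992  0.2005] th 0.028 r 0.0590 Ft -8.05 Fr -2.77 F [ 8.1 -5.6 -2.5] M [-1.1  -1.76 -0.01] gap 0.190
t 20.85 g [ 0.6149 -0.1994  0.1999] th 0.126 r 0.0588 Ft -7.43 Fr -2.40 F [ 7.7 -6.2 -1.4] M [-1.14 -1.68  0.01] gap 0.195
```

```bash
python3 -m jog '[[[-0.0058,-0.0012,-0.0016],0],[[0,0,0],0]]' >/dev/null; python3 tf.py;python3 -m jog '[[[-0.0056,-0.0006,-0.0021],0],[[0,0,0],0]]' >/dev/null; python3 tf.py; python3 -m jog '[[[-0.0054,-0.0005,-0.0027],0],[[0,0,0],0]]' >/dev/null; python3 tf.py
```

```text
t 21.10 g [ 0.6089 -0.1998  0.1987] th 0.230 r 0.0587 Ft -6.45 Fr -1.50 F [ 6.6 -3.5  0. ] M [-0.72 -1.57  0.02] gap 0.198
t 21.35 g [ 0.6033 -0.2     0.1969] th 0.330 r 0.0586 Ft -6.99 Fr -0.30 F [ 6.7 -3.3  2. ] M [-0.58 -1.41 -0.01] gap 0.192
t 21.60 g [ 0.5975 -0.2003  0.1945] th 0.437 r 0.0585 Ft -5.48 Fr 0.21 F [ 4.9 -1.   2.5] M [-0.48 -1.11  0.05] gap 0.192
```

```bash
python3 -m jog '[[[-0.0044,-0.0002,-0.0023],0],[[0,0,0],0]]' >/dev/null; python3 tf.py;python3 -m jog '[[[-0.0030,-0.0001,-0.0018],0],[[0,0,0],0]]' >/dev/null; python3 tf.py
```

```text
t 21.85 g [ 0.5927 -0.2005  0.1919] th 0.530 r 0.0585 Ft -5.20 Fr -0.93 F [ 5.  -2.6  1.8] M [-0.49 -0.86  0.03] gap 0.190
t 22.10 g [ 0.5892 -0.2007  0.1897] th 0.602 r 0.0584 Ft -4.06 Fr -0.78 F [ 3.8 -3.1  1.7] M [-0.55 -0.85  0.04] gap 0.193
```

```bash
python3 -m jog '[[[-0.0025,-0.0001,-0.0017],0],[[0,0,0],0]]' >/dev/null; python3 tf.py
```

```text
t 22.35 g [ 0.5855 -0.2009  0.1869] th 0.681 r 0.0584 Ft -3.72 Fr -1.02 F [ 3.5 -3.3  1.6] M [-0.65 -0.73  0.1 ] gap 0.193
```

```bash
python3 -m jog '[[[-0.0019,-0.0001,-0.0016],0],[[0,0,0],0]]' >/dev/null; python3 tf.py; python3 -m jog '[[[0,0,0],0]]' >/dev/null; python3 tf.py
```

```text
t 22.60 g [ 0.5817 -0.201   0.1835] th 0.768 r 0.0584 Ft -0.99 Fr -0.58 F [ 1.1 -5.1  0.3] M [-0.92 -0.31  0.08] gap 0.192
t 22.73 g [ 0.5812 -0.201   0.1828] th 0.784 r 0.0583 Ft -0.39 Fr -0.69 F [ 0.8 -4.5 -0.2] M [-0.99 -0.15  0.08] gap 0.193
```

```bash
python3 -m jog '[[[-0.0018,-0.0001,-0.0017],0],[[0,0,0],0]]' >/dev/null; python3 tf.py; python3 -m jog '[[[0,0,0],0]]' >/dev/null; python3 tf.py
```

```text
t 22.98 g [ 0.5787 -0.2011  0.1802] th 0.845 r 0.0583 Ft -0.15 Fr -0.23 F [ 0.3 -5.8 -0. ] M [-1.14 -0.03  0.11] gap 0.191
t 23.10 g [ 0.5785 -0.2011  0.18  ] th 0.849 r 0.0583 Ft 0.06 Fr -1.29 F [ 0.9 -5.5 -0.9] M [-1.19  0.02  0.12] gap 0.193
```

```bash
python3 -m jog '[[[-0.0012,-0.0001,-0.0014],0],[[0,0,0],0]]' >/dev/null; python3 tf.py; python3 -m jog '[[[0,0,0],0]]' >/dev/null; python3 tf.py
```

```text
t 23.35 g [ 0.577  -0.2012  0.1783] th 0.888 r 0.0583 Ft 0.37 Fr -0.84 F [ 0.4 -6.3 -0.8] M [-1.2   0.03  0.11] gap 0.192
t 23.48 g [ 0.5769 -0.2012  0.1781] th 0.891 r 0.0583 Ft 1.12 Fr -0.37 F [-0.4 -5.6 -1.1] M [-1.16  0.11  0.09] gap 0.190
```

```bash
python3 -m jog '[[[-0.0012,-0.0001,-0.0015],0],[[0,0,0],0]]' >/dev/null; python3 tf.py; python3 -m jog '[[[0,0,0],0]]' >/dev/null; python3 tf.py
```

```text
t 23.73 g [ 0.5755 -0.2012  0.1763] th 0.932 r 0.0583 Ft 2.99 Fr -2.03 F [-0.2 -5.5 -3.6] M [-1.15  0.04  0.06] gap 0.195
t 23.85 g [ 0.5754 -0.2013  0.1761] th 0.935 r 0.0583 Ft 1.68 Fr -1.46 F [ 0.2 -6.3 -2.2] M [-1.21  0.14  0.06] gap 0.191
```

```bash
python3 -m jog '[[[-0.0009,0,-0.0014],0],[[0,0,0],0],[[0,0,0],0]]' >/dev/null; python3 tf.py; python3 -m jog '[[[0,0,0],0]]' >/dev/null; python3 tf.py
```

```text
t 24.23 g [ 0.5743 -0.2013  0.1745] th 0.968 r 0.0583 Ft 3.33 Fr -0.55 F [-1.4 -6.6 -3.1] M [-1.3   0.14  0.09] gap 0.189
t 24.35 g [ 0.5742 -0.2013  0.1745] th 0.969 r 0.0583 Ft 2.74 Fr -0.27 F [-1.3 -6.8 -2.4] M [-1.29  0.21  0.14] gap 0.191
```

```bash
python3 -m jog '[[[0,0,0],0],[[0,0,0],0],[[0,0,0],0],[[0,0,0],0],[[0,0,0],0],[[0,0,0],0]]' 0; python3 tf.py; python3 - <<'E'
from h import *
import cv2
for n,(x,y,w,h,f) in {"side":(250,190,110,110,5)}.items():
    c=snapshot(n)["color"][:,:,::-1]; cv2.imwrite(f"pics/{n}9raw.png",c)
    s=c[y:y+h,x:x+w]; a=cv2.resize(s,None,fx=f,fy=f,interpolation=cv2.INTER_CUBIC); cv2.imwrite(f"pics/{n}9.png",cv2.convertScaleAbs(a,alpha=1.5))
E
```

```text
time_s: 25.1
tool_pos: [0.5769, -0.2007, 0.2311]
tool_rot: [1.187, 1.223, -1.187]
contact_force: [0.6, -0.3, 0.2]
finger_gap: 0.995
t 25.10 g [ 0.5769 -0.2007  0.1772] th 0.905 r 0.0577 Ft -0.53 Fr -0.30 F [ 0.6 -0.3  0.2] M [ 0.    0.05 -0.  ] gap 0.995
```

View pics/side9.png

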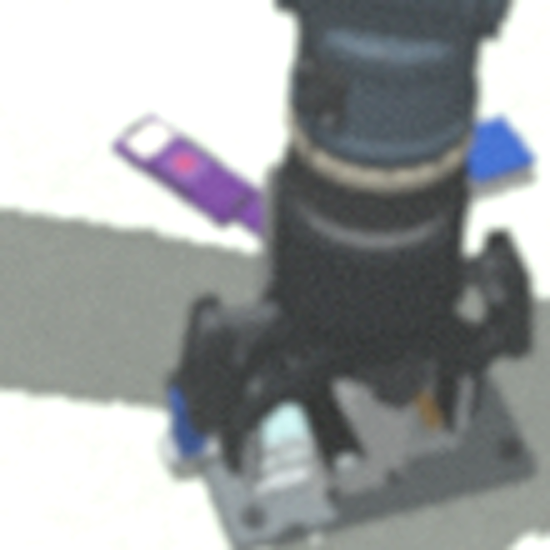

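```bash
python3 -m jog '[[[0,0,0.015],0],[[0,0,0.03],0],[[0,0,0.045],0],[[-0.03,0,0.03],0],[[-0.06,0,0.01],0],[[-0.06,0,0],0],[[-0.06,0,0],0],[[0,0,0],0]]'; python3 - <<'E'
from h import *
import cv2
st()
for n,(x,y,w,h,f) in {"side":(270,210,100,95,6),"top":(295,155,100,75,7)}.items():
    c=snapshot(n)["color"][:,:,::-1]; cv2.imwrite(f"pics/{n}10raw.png",c)
    s=c[y:y+h,x:x+w]; a=cv2.resize(s,None,fx=f,fy=f,interpolation=cv2.INTER_CUBIC); cv2.imwrite(f"pics/{n}10.png",cv2.convertScaleAbs(a,alpha=1.5))
E
```

```text
time_s: 26.15
tool_pos: [0.3636, -0.2, 0.3626]
tool_rot: [1.189, 1.22, -1.189]
contact_force: [0.9, -0.3, -0.6]
finger_gap: 0.998
t 26.15 tcp [ 0.3636 -0.2     0.3626] gp [ 0.3637 -0.2001  0.3087] xax [ 0.001 -0.001 -1.   ] jawyaw 0.027 q [-0.665 -0.213 -0.027  1.755 -0.     0.879] F [ 0.9  -0.31 -0.58] M [-0.013 -0.009 -0.011] gap 0.998
```

View pics/side10.png

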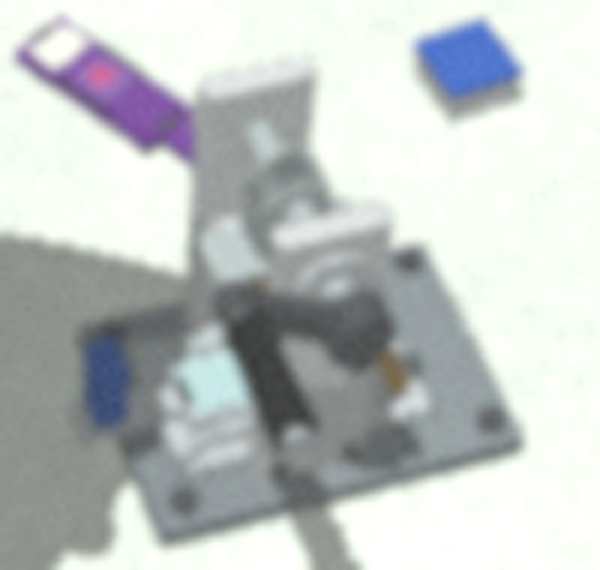

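View pics/top10.png

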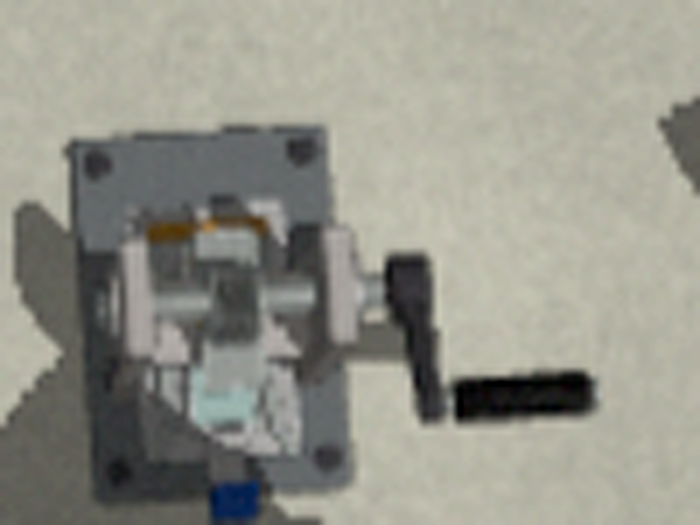

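```bash
python3 - <<'E'
from fit import *
np.set_printoptions(suppress=True,precision=4)
pp=[.6187,-.0755,.027]
ot=uncrop([(456,400),(592,390)],7,295,155); os_=uncrop([(295,437)],6,270,210)
def H(p,y): return place([p[0],p[1],.027],[[-.06*np.sin(p[2]),y,.136+.06*np.cos(p[2])]])
def r(p,full=False):
    o=np.r_[(proj('top',H(p,-.0795))-ot[0])[0],(proj('top',H(p,-.1325))-ot[1])[0],(proj('side',H(p,-.1325))-os_[0])[0]]
    return o if full else np.r_[o,(p[0]-pp[0])/.001,(p[1]-pp[1])/.001]
s=least_squares(r,[*pp[:2],1.]); print(s.x,r(s.x,True).round(2))
E
python3 -m jog '[[[0,0,0],0],[[0,0,0],0],[[0,0,0],0],[[0,0,0],0]]' | head -1
python3 - <<'E'
from h import *
import cv2
a=cv2.imread('pics/side10raw.png').astype(int); b=snapshot('side')["color"][:,:,::-1]; cv2.imwrite('pics/side11raw.png',b)
d=np.abs(a-b.astype(int)).sum(2)[210:305,270:370]; print('maxdiff press region',d.max(),d.mean())
E
```

```text
[ 0.6189 -0.076   0.9443] [-0.29 -0.4  -0.3   0.1  -0.7  -0.49]
time_s: 26.75
maxdiff press region 127 4.320947368421052
```

```bash
python3 - <<'E'
from h import *
from fit import *
import cv2
P=np.array([(.6648,.1839),(.6553,.1914),(.6447,.1966),(.641,.1979),(.6369,.1991),(.6315,.2001),(.6262,.2005),(.6207,.2005),(.6149,.1999),(.6089,.1987),(.6033,.1969),(.5975,.1945),(.5927,.1919),(.5892,.1897),(.5855,.1869),(.5817,.1835),(.5787,.1802),(.577,.1783),(.5755,.1763),(.5743,.1745)])
for r0 in (None,.06):
  for k in (0,4):
    Q=P[k:]
    f=lambda p:np.hypot(Q[:,0]-p[0],Q[:,1]-p[1])-(p[2] if r0 is None else r0)
    s=least_squares(f,[.622,.14,.06]); c=s.x; print(r0,k,c,'resid',np.abs(f(c)).max(),'th',np.arctan2(c[0]-P[:,0],P[:,1]-c[1]).round(3))
z=lambda im,x,y,w,h,f: cv2.convertScaleAbs(cv2.resize(im[y:y+h,x:x+w],None,fx=f,fy=f,interpolation=cv2.INTER_CUBIC),alpha=1.5)
a=cv2.imread('pics/side7raw.png');b=cv2.imread('pics/side11raw.png')
cv2.imwrite('pics/cmp_s.png',np.hstack([z(i,295,220,45,60,8) for i in (a,b)]))
a=cv2.imread('pics/top7raw.png');b=cv2.imread('pics/top10raw.png')
cv2.imwrite('pics/cmp_t.png',np.hstack([z(i,308,180,45,45,8) for i in (a,b)]))
E
```

```text
None 0 [0.6235 0.1409 0.0596] resid 0.00010058066127800747 th [-0.765 -0.562 -0.363 -0.297 -0.226 -0.134 -0.045  0.047  0.145  0.248
  0.347  0.452  0.544  0.613  0.691  0.776  0.851  0.894  0.936  0.972]
None 4 [0.6237 0.1405 0.0601] resid 7.401059908844487e-05 th [-0.757 -0.554 -0.357 -0.292 -0.221 -0.129 -0.041  0.051  0.148  0.25
  0.348  0.452  0.543  0.612  0.689  0.774  0.848  0.89   0.932  0.968]
0.06 0 [0.6236 0.1405 0.06  ] resid 0.00016294892860786725 th [-0.759 -0.557 -0.36  -0.294 -0.223 -0.132 -0.043  0.048  0.145  0.247
  0.346  0.45   0.541  0.61   0.688  0.773  0.847  0.889  0.931  0.967]
0.06 4 [0.6237 0.1406 0.06  ] resid 8.18500446618936e-05 th [-0.759 -0.556 -0.359 -0.293 -0.222 -0.13  -0.042  0.05   0.147  0.249
  0.347  0.452  0.543  0.612  0.689  0.774  0.849  0.891  0.933  0.969]
```

View pics/cmp_s.png

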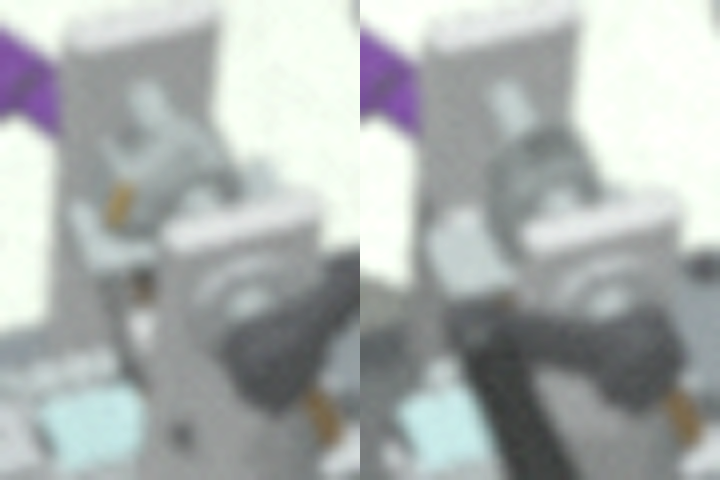

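View pics/cmp_t.png

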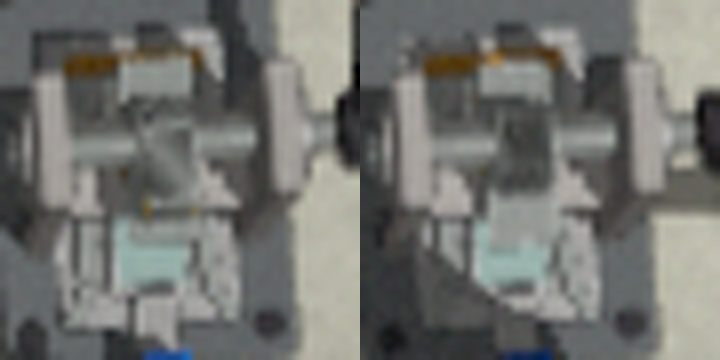

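```bash
python3 - <<'E'
from fit import *
import cv2
for n,roi in (('side',(300,235,20,20)),('top',(322,200,14,12))):
    im=cv2.imread(f'pics/{n}7raw.png').astype(int); x,y,w,h=roi; c=im[y:y+h,x:x+w]; yl=np.minimum(c[:,:,2],c[:,:,1])-c[:,:,0]
    i=np.argsort(-yl.ravel())[:8]; print(n,[(int(x+k%w),int(y+k//w),int(yl.ravel()[k])) for k in i])
pp=[.6195,-.0758,.027]
for yy in (-.009,.009):
  for rho in (.02,.024,.027):
    print(yy,rho,[(f,proj('side',place(pp,[[-rho*np.sin(f),yy,.136-rho*np.cos(f)]]))[0].round(1).tolist(),proj('top',place(pp,[[-rho*np.sin(f),yy,.136-rho*np.cos(f)]]))[0].round(1).tolist()) for f in (1.5,1.7,1.9,2.1)])
E
```

```text
side [(309, 245, 25), (310, 244, 24), (309, 246, 24), (310, 245, 23), (309, 247, 20), (310, 243, 18), (309, 244, 18), (310, 246, 18)]
top [(326, 206, 22), (326, 205, 19), (332, 206, 17), (323, 201, 9), (326, 207, 9), (326, 204, 6), (332, 205, 6), (333, 201, 5)]
-0.009 0.02 [(1.5, [310.9, 247.2], [331.8, 203.6]), (1.7, [311.0, 246.1], [332.0, 203.4]), (1.9, [311.5, 244.9], [332.1, 202.9]), (2.1, [312.2, 243.8], [332.1, 202.1])]
-0.009 0.024 [(1.5, [309.3, 247.7], [331.9, 205.0]), (1.7, [309.4, 246.3], [332.0, 204.8]), (1.9, [310.0, 244.9], [332.2, 204.2]), (2.1, [310.9, 243.5], [332.3, 203.3])]
-0.009 0.027 [(1.5, [308.0, 248.0], [332.0, 206.1]), (1.7, [308.2, 246.5], [332.1, 205.8]), (1.9, [308.8, 244.9], [332.2, 205.1]), (2.1, [309.9, 243.3], [332.4, 204.1])]
0.009 0.02 [(1.5, [308.4, 241.6], [325.4, 203.9]), (1.7, [308.5, 240.5], [325.5, 203.7]), (1.9, [308.9, 239.3], [325.6, 203.2]), (2.1, [309.7, 238.1], [325.7, 202.4])]
0.009 0.024 [(1.5, [306.7, 242.1], [325.5, 205.3]), (1.7, [306.9, 240.7], [325.6, 205.1]), (1.9, [307.4, 239.3], [325.7, 204.5]), (2.1, [308.3, 237.9], [325.8, 203.6])]
0.009 0.027 [(1.5, [305.5, 242.4], [325.5, 206.4]), (1.7, [305.7, 240.9], [325.7, 206.1]), (1.9, [306.3, 239.3], [325.8, 205.4]), (2.1, [307.3, 237.7], [325.9, 204.4])]
```

```bash
python3 -c "
from cell import sign_off,observe
print(observe()['time_s'],observe()['contact_force']); print(sign_off())"
```

```text
26.8 [0.19212468 0.18181216 0.45382915]
the job is handed in; nothing more can be done
None
```

I put the carrier home in the press, cranked it over the crest and let go. The press stayed clamped, and I handed in at 26.8 s.

- **Carrier:** I carried it level to the nest, lowered it until it touched the plate, and slid it home with about 7.5 N at the wrist. The stop was felt within 1 mm of where I had predicted it. In the pictures taken after release, before cranking, the carrier was where it should be to within about 1.5 mm.
- **Crank:** I followed the handle round by its force. The load rose to about 9 N from roughly −0.35 rad, fell to zero around 0.8–0.85 rad, then turned into about 3 N pulling onward by 0.97 rad. I let go there. About 0.75 s and 1.8 s after release, the handle's end stood at the same spot in the side camera, with no spring-back. With the gripper clear the force reading was near zero.
- **Where the flat is:** The start of the load puts the flat at about 0.94 rad, the yellow mark at about 1.03 ± 0.15 rad. Both fit the resting angle, which the camera gave as 0.944 rad, or about 0.96 after correcting for its offset at the start.
- **Not confirmed:**
  - The zero-force point came later than the crest that the load's start predicts (about 0.7 rad). I put this down to friction, but did not check it.
  - The ram travel and the pad force could not be measured directly, so seating in the flat is inferred from the force and the handle's position.
  - While cranking, a sideways force of up to about 6–7 N built up on the handle. It vanished on release.

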